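# File the wax blocks in their trays and lock the followers

### The job

File the tissue blocks standing on the bench into the two block trays, the thin ones with the thin ones and the thick ones with the thick ones, and take out any block that stands the wrong way round in a tray and put it back turned, so that every sloping label face looks towards its tray's end stop. To make room, pinch a follower's thumb button in and hold it while you slide the follower back; at the end slide each follower up in the same way until its row stands upright and snug against the end stop, and let the button spring out so that the follower is locked. Leave the timer, the dropper bottle and the marker where they are.

Things in the scene. Friction and masses are not known exactly. Their poses are not given: they have to be found in the camera images.
- tray_std: white one-row file tray for the standard (thin) blocks, fixed, 186 x 48 x 15 mm; origin under the lane's middle, x along the lane from the end stop to the far end. Lane floor at z = 5 mm; rails with inner faces at y = +-16, outer at -21 and +27, tops at z = 15 mm. Rack with teeth every 6 mm on the +y rail.
- tray_std_stop (a point): foot of the end stop's face, at x = -86, y = 0, z = 5 mm of the tray, axes as the tray's; the row stands against this face on its +x side. The stop is 24 mm wide and 22 mm high over the lane floor.
- follower_std (a joint): place of the grey follower along its lane, m: its face is 10 mm + this value from the end stop; 0 to 0.1145, larger = drawn back from the stop. A pin in the rack locks it at 0.0025, 0.0085, 0.0145 .. (every 6 mm, 1 mm play) unless the release button is held in; then it slides with about 0.5 N and stays where left.
- release_std (a joint): travel of the steel thumb button on the +y side of follower_std, m: 0 = out (locked), 0.005 = fully in (pin clear above 0.0035). Sprung: 5 N to start, 8.4 N fully in. Let go between two locking places, with the row in the way, it stays part way in and is not locked: draw the follower back up to 3 mm and it snaps out.
- follower_std_face (a point): centre of the follower's flat front face (24 mm wide, from 1 to 29 mm above the lane floor), 15 mm above the lane floor; axes as the tray's.
- follower_std_grip (a point): where to pinch the follower: 24 mm behind its face, 30 mm above the lane floor, 2 mm to +y of the lane's middle; axes as the tray's. Head: 28 mm long, y = -14 to +14, 15 to 44 mm above the lane floor; the button stands out of it to y = +22 (+17 pressed), 16 mm long, 19 to 38 mm above the lane floor. Pinch head and button together across the lane (36 mm, 31 pressed).
- std_filed: wax tissue block in a white cassette, standing on end: 12 mm thick (x), 28 mm wide (y), 40 mm high; origin at the centre of its underside, z up; the label face looks to its -x. Parallel-sided up to 30 mm; above that the sloping label face cuts its front back (only x = -1.5 to 0.0 mm reaches 40 mm). 20 g, slippery (friction 0.3). Already in its tray, the right way round, next to the end stop.
- std_reversed: wax tissue block in a white cassette, standing on end: 12 mm thick (x), 28 mm wide (y), 40 mm high; origin at the centre of its underside, z up; the label face looks to its -x. Parallel-sided up to 30 mm; above that the sloping label face cuts its front back (only x = -1.5 to 0.0 mm reaches 40 mm). 20 g, slippery (friction 0.3). Already in its tray but the wrong way round (label face towards the follower); may be absent.
- std_a: wax tissue block in a white cassette, standing on end: 12 mm thick (x), 28 mm wide (y), 40 mm high; origin at the centre of its underside, z up; the label face looks to its -x. Parallel-sided up to 30 mm; above that the sloping label face cuts its front back (only x = -1.5 to 0.0 mm reaches 40 mm). 20 g, slippery (friction 0.3). Stands on the bench, turned any way; may be absent.
- std_b: wax tissue block in a white cassette, standing on end: 12 mm thick (x), 28 mm wide (y), 40 mm high; origin at the centre of its underside, z up; the label face looks to its -x. Parallel-sided up to 30 mm; above that the sloping label face cuts its front back (only x = -1.5 to 0.0 mm reaches 40 mm). 20 g, slippery (friction 0.3). Stands on the bench, turned any way; may be absent.
- tray_deep: white one-row file tray for the deep (thick) blocks, fixed, 186 x 48 x 15 mm; origin under the lane's middle, x along the lane from the end stop to the far end. Lane floor at z = 5 mm; rails with inner faces at y = +-16, outer at -21 and +27, tops at z = 15 mm. Rack with teeth every 6 mm on the +y rail.
- tray_deep_stop (a point): foot of the end stop's face, at x = -86, y = 0, z = 5 mm of the tray, axes as the tray's; the row stands against this face on its +x side. The stop is 24 mm wide and 22 mm high over the lane floor.
- follower_deep (a joint): place of the grey follower along its lane, m: its face is 10 mm + this value from the end stop; 0 to 0.1145, larger = drawn back from the stop. A pin in the rack locks it at 0.0025, 0.0085, 0.0145 .. (every 6 mm, 1 mm play) unless the release button is held in; then it slides with about 0.5 N and stays where left.
- release_deep (a joint): travel of the steel thumb button on the +y side of follower_deep, m: 0 = out (locked), 0.005 = fully in (pin clear above 0.0035). Sprung: 5 N to start, 8.4 N fully in. Let go between two locking places, with the row in the way, it stays part way in and is not locked: draw the follower back up to 3 mm and it snaps out.
- follower_deep_face (a point): centre of the follower's flat front face (24 mm wide, from 1 to 29 mm above the lane floor), 15 mm above the lane floor; axes as the tray's.
- follower_deep_grip (a point): where to pinch the follower: 24 mm behind its face, 30 mm above the lane floor, 2 mm to +y of the lane's middle; axes as the tray's. Head: 28 mm long, y = -14 to +14, 15 to 44 mm above the lane floor; the button stands out of it to y = +22 (+17 pressed), 16 mm long, 19 to 38 mm above the lane floor. Pinch head and button together across the lane (36 mm, 31 pressed).
- deep_filed: wax tissue block in a white cassette, standing on end: 20 mm thick (x), 28 mm wide (y), 40 mm high; origin at the centre of its underside, z up; the label face looks to its -x. Parallel-sided up to 30 mm; above that the sloping label face cuts its front back (only x = -5.5 to 2.0 mm reaches 40 mm). 30 g, slippery (friction 0.3). Already in its tray, the right way round, next to the end stop.
- deep_reversed: wax tissue block in a white cassette, standing on end: 20 mm thick (x), 28 mm wide (y), 40 mm high; origin at the centre of its underside, z up; the label face looks to its -x. Parallel-sided up to 30 mm; above that the sloping label face cuts its front back (only x = -5.5 to 2.0 mm reaches 40 mm). 30 g, slippery (friction 0.3). Already in its tray but the wrong way round (label face towards the follower); may be absent.
- deep_a: wax tissue block in a white cassette, standing on end: 20 mm thick (x), 28 mm wide (y), 40 mm high; origin at the centre of its underside, z up; the label face looks to its -x. Parallel-sided up to 30 mm; above that the sloping label face cuts its front back (only x = -5.5 to 2.0 mm reaches 40 mm). 30 g, slippery (friction 0.3). Stands on the bench, turned any way; may be absent.
- deep_b: wax tissue block in a white cassette, standing on end: 20 mm thick (x), 28 mm wide (y), 40 mm high; origin at the centre of its underside, z up; the label face looks to its -x. Parallel-sided up to 30 mm; above that the sloping label face cuts its front back (only x = -5.5 to 2.0 mm reaches 40 mm). 30 g, slippery (friction 0.3). Stands on the bench, turned any way; may be absent.
- timer: white bench timer, 66 x 64 x 18 mm, bystander; origin at the centre of its underside.
- oil_dropper: small white dropper bottle, 26 mm across, 66 mm high, bystander; origin at the centre of its underside.
- marker: marker pen lying, 130 x 13 mm, bystander; origin at the centre of its underside.

How it is judged:
By the outcome, as a careful person would: the job done as asked, in the order asked, and still so for the second after the job is handed in, with the robot touching nothing.
Of std_a, deep_a, std_b, deep_b only 3 to 4 are there at a start; the rules pass over those that are not, and their reading is None.
Of std_reversed, deep_reversed only 1 to 2 are there at a start; the rules pass over those that are not, and their reading is None.
At some moment in a run one of deep_a, deep_b may be knocked a few centimetres aside while the robot is not near it.
Once in a run the grip may slacken for a moment while it holds something.
It also fails if it takes over 210 s, if anything falls off the work surface, if the arm or the gripper's body presses on something with over 40 N, if the wrist force passes 120 N, or if a joint passes its speed limit or range.

### The arm

A 6-joint arm with a two-finger parallel gripper is mounted at the origin on a cart in front of the work surface, level with it; the furniture and walls round the work are solid. World frame = base frame: x ahead of the robot, y to its left, z up, the work surface at z = 0. Lengths are in m, angles in rad, forces in N, time in s.
With the tool pointing down it reaches from about 0.275 to 0.875 m from the base axis. Payload 12.5 kg.
Tool frame: the origin (TCP) lies at the very end of the fingers, on their centre line; the grasp point (between the pads) lies manip.grip_depth behind it (manip.grip_depth is the distance from the TCP to the grasp point, in m); y points along the fingers, x is the direction in which the jaws open and shut, and the axes are right-handed (so a half turn about y gives the same grasp; the last joint's range is limited). The gripper opens to 85 mm and grips with 20 to 120 N. Pads are 22 mm wide; open, the fingers measure 114 mm over their backs; the gripper's body (76 mm by 85 mm) begins 54 mm behind the grasp point. The pads swing forward as they close: fully open they stand 13 mm farther back than shut.
Start: joints at [1.242, 0.351, 1.652, -0, 1.139, -0.085], TCP at [0.133, 0.534, 0.231] pointing down, gripper open.
Joint ranges: [-2.75, 2.75], [-0.79, 2.1], [0.01, 2.65], [-1.57, 4.71], [0.07, 3.14], [-2.87, 2.87]. Speed limits (rad/s): [2.22, 2.22, 2.79, 3.14, 3.14, 3.14].

### API

Orientations are given as a rotation vector (axis times angle).
In Python, from rig import manip gives the robot as it stands. The module is installed in compiled form; this text tells all that it offers.
- The arm moves only by the shell command python3 -m inch 'ROWS' [FORCE]. ROWS is a JSON object of lists of equal length, an entry for each row: "linear": the shift along the tool's x, y, z in m, a list of three; "rot": the turn, a rotation vector about the tool's x, y, z in rad, a list of three; "hand": the opening, from 0 (shut) to 1 (fully open). A call has 1 to 8 rows; each row is the pose to reach, as a shift and turn from the pose measured when the call began, along the tool's axes at that moment; what a row does not reach only later rows make up. A row lasts 1/12 s, in which the tool goes at most 41.7 mm and 7.16 degrees, less where a joint would pass 70% of its speed; a pose out of reach is approached as far as the arm can. A call with a gripper value outside its range is refused whole. The fingers move at their own pace and stop on an object; FORCE is the grip in N (left out, the last holds). Time passes only in rows, so rows that repeat a pose let the fingers close. It gives the time, the measured TCP pose, the force and the opening at its end, in the units of the state.
- manip.sense(): the state, without advancing time (a new reading comes with each control period).
- manip.snapshot(name): name is "scene" or "top" or "wrist"; returns (picture, depth): 400x640x3 uint8, red, green, blue; 400x640 float32, m along the optical axis (not along the pixel's ray), 0 where there is no reading.
- manip.get_calibration(name): a dict with "K" (3x3 intrinsics, pixels), "pose" (4x4, takes a point from camera to world coordinates). Camera axes: x right, y down, z forward; pixel columns grow to the right and rows downward; lengths in m; the calibration is good to about 2 mm. A picture is of the moment at which its call begins: read the wrist's pose just before it. get_calibration takes no time and is no camera call; for the wrist camera it gives the pose at the moment of the call.
- manip.close_job(): hands the job in, once; it reports no verdict.
The state is a dict: "time": time; "joints": joint angles; "qd": joint speeds; "joint_efforts": joint torques, N m; "position": TCP position; "eef_rot": TCP orientation; "contact_force": force on the tool from outside, world axes, zero at the start; "wrist_torque": the same for the moment, N m; "width": finger opening in m.
Only numpy, scipy, OpenCV 4.12 (cv2) and the standard library are available. Lean on these libraries where they do the work, as an engineer would, in place of code of your own. Each camera call takes 0.05 s, during which the arm holds its last target.

## Working session

There is one attempt and no reset: what is moved stays moved. The work goes in short steps, Python scripts to look and compute and a shell command to move; the robot and the scene stay as the last step left them, time stands still between calls to the robot, and variables do not carry over. Pictures are saved under pics/ and viewed, and the job is handed in when it is done.

```bash
ls; mkdir -p pics; python3 - <<'E'
from rig import manip
import cv2, json
s=manip.sense(); print(s); print(manip.grip_depth)
for n in("scene","top","wrist"):
    p,d=manip.snapshot(n); cv2.imwrite(f"pics/{n}0.png",p[:,:,::-1]); c=manip.get_calibration(n); print(n,c)
E
```

```text
pics
{'time': 0.0, 'joints': array([ 1.24239003e+00,  3.51249852e-01,  1.65244289e+00,  2.06666107e-05,
        1.13912685e+00, -8.45786175e-02]), 'qd': array([ 2.26743946e-03, -7.18571960e-05, -6.32590013e-04,  2.45801792e-04,
       -4.46462181e-04, -7.90179969e-05]), 'joint_efforts': array([-4.80348699e-04, -5.06085134e+01, -2.91411674e+01, -9.51823563e-05,
        4.45917991e-03,  2.12772102e-05]), 'position': array([0.13262702, 0.53341229, 0.23074383]), 'eef_rot': array([-1.31540003, -1.02694998,  1.02868112]), 'contact_force': array([ 0.17591402, -0.40554786, -0.61511401]), 'wrist_torque': array([-0.00827525, -0.02942498, -0.03290069]), 'width': 0.08545914475374636}
0.0187
scene {'K': array([[463.91488532,   0.        , 314.02827404],
       [  0.        , 463.91488532, 201.49321242],
       [  0.        ,   0.        ,   1.        ]]), 'pose': array([[ 0.86107396, -0.23657426,  0.45009361,  0.0394234 ],
       [-0.5083949 , -0.41672275,  0.75357599, -0.8287001 ],
       [ 0.00928756, -0.87770996, -0.47910225,  0.63648241],
       [ 0.        ,  0.        ,  0.        ,  1.    
[... 244 characters left out ...]
      [-0.99989888,  0.01334485, -0.00491337,  0.07537352],
       [ 0.00173519, -0.22843481, -0.97355767,  1.35935405],
       [ 0.        ,  0.        ,  0.        ,  1.        ]])}
wrist {'K': array([[300.99368862,   0.        , 317.32971615],
       [  0.        , 300.99368862, 202.15592571],
       [  0.        ,   0.        ,   1.        ]]), 'pose': array([[ 2.42447065e-01,  9.31928477e-01,  2.69682656e-01,
         6.40283928e-02],
       [ 9.70164577e-01, -2.32988335e-01, -6.70606354e-02,
         5.52117031e-01],
       [ 3.37197407e-04,  2.77895215e-01, -9.60611335e-01,
         3.73465728e-01],
       [ 0.00000000e+00,  0.00000000e+00,  0.00000000e+00,
         1.00000000e+00]])}
```

View pics/scene0.png

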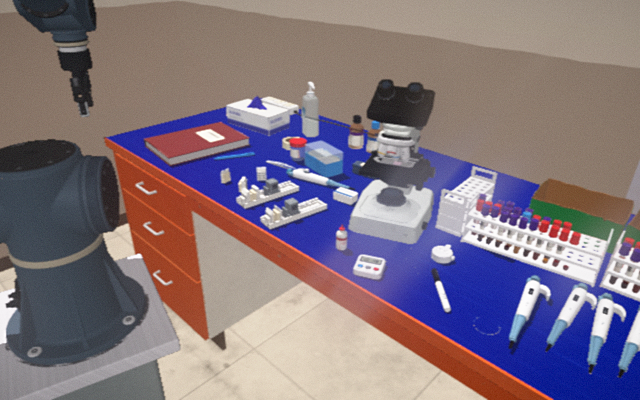

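View pics/top0.png

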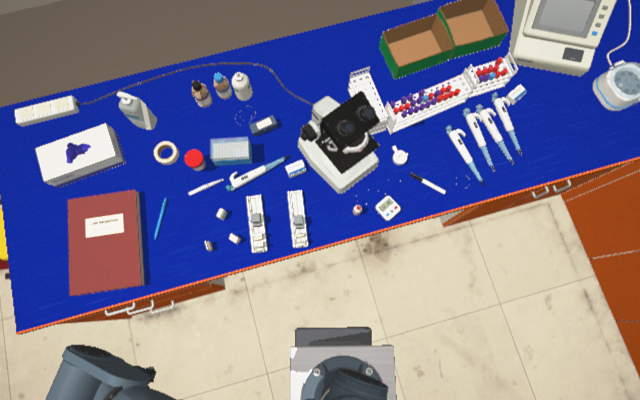

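View pics/wrist0.png

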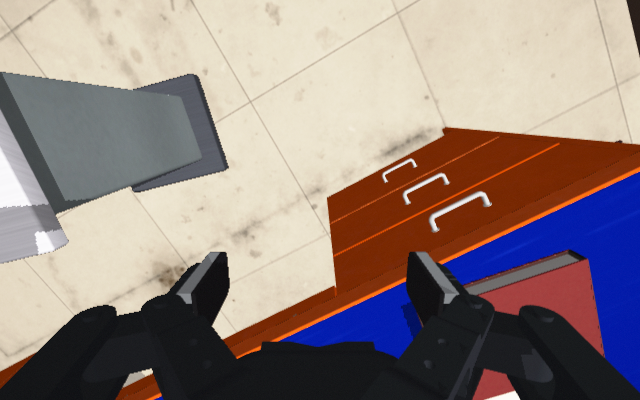

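The top picture shows the trays at about (257,223) and (297,220), and the bench blocks at (221,213), (235,238) and (209,245). I'll enlarge these areas.

```bash
cat > h.py <<'E'
import numpy as np, cv2, os
from rig import manip
from scipy.spatial.transform import Rotation as R
def snap(n):
    c=manip.get_calibration(n); p,d=manip.snapshot(n); return p,d,c['K'],c['pose']
def pts(d,K,P):
    v,u=np.mgrid[0:d.shape[0],0:d.shape[1]]
    X=np.stack([(u-K[0,2])/K[0,0]*d,(v-K[1,2])/K[1,1]*d,d],-1)
    W=X@P[:3,:3].T+P[:3,3]; W[d<=0]=np.nan; return W
def save(name,p,box=None,k=1):
    if box: u0,v0,u1,v1=box; p=p[v0:v1,u0:u1]
    p=cv2.resize(p,None,fx=k,fy=k,interpolation=cv2.INTER_CUBIC)
    assert not os.path.exists('pics/'+name); cv2.imwrite('pics/'+name,p[:,:,::-1])
def proj(X,K,P):
    c=(np.atleast_2d(X)-P[:3,3])@P[:3,:3]; return np.c_[K[0,0]*c[:,0]/c[:,2]+K[0,2],K[1,1]*c[:,1]/c[:,2]+K[1,2]]
def st():
    s=manip.sense(); print('t',round(s['time'],2),'pos',s['position'].round(4),'w',round(s['width'],4),'F',s['contact_force'].round(1)); 
    M=R.from_rotvec(s['eef_rot']).as_matrix(); print('x',M[:,0].round(3),'y',M[:,1].round(3),'z',M[:,2].round(3)); return s,M
E
python3 - <<'E'
from h import *
p,d,K,P=snap('top'); np.savez('top.npz',p=p,d=d,K=K,P=P)
save('topc.png',p,(190,180,320,265),6)
W=pts(d,K,P)
for uv in [(257,200),(257,245),(297,195),(297,240),(221,213),(235,238),(209,245),(357,210),(388,207),(428,182)]: print(uv,W[uv[1],uv[0]].round(3))
p,d,K,P=snap('scene'); save('scc.png',p,(200,150,360,240),5)
E
```

```text
(257, 200) [ 0.617  0.269 -0.002]
(257, 245) [0.461 0.26  0.04 ]
(297, 195) [0.632 0.136 0.001]
(297, 240) [0.475 0.135 0.035]
(221, 213) [0.566 0.378 0.036]
(235, 238) [0.485 0.331 0.035]
(209, 245) [0.464 0.414 0.029]
(357, 210) [ 0.567 -0.057  0.047]
(388, 207) [ 0.584 -0.163  0.013]
(428, 182) [ 0.668 -0.301  0.009]
```

View pics/topc.png

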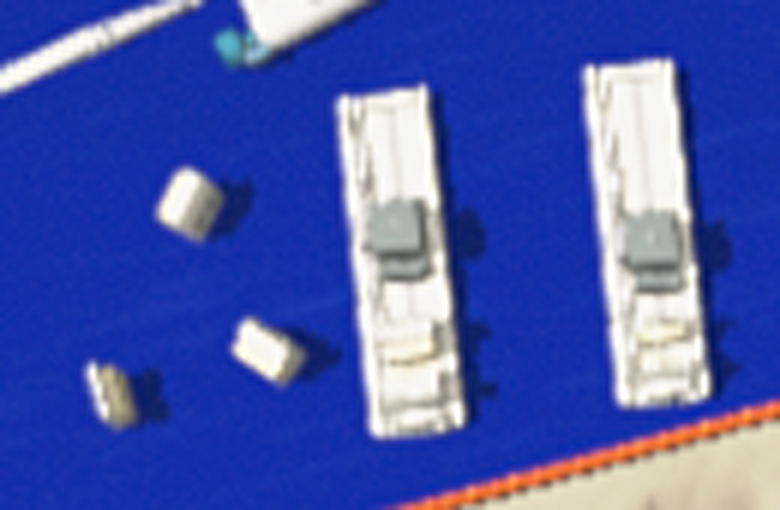

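View pics/scc.png

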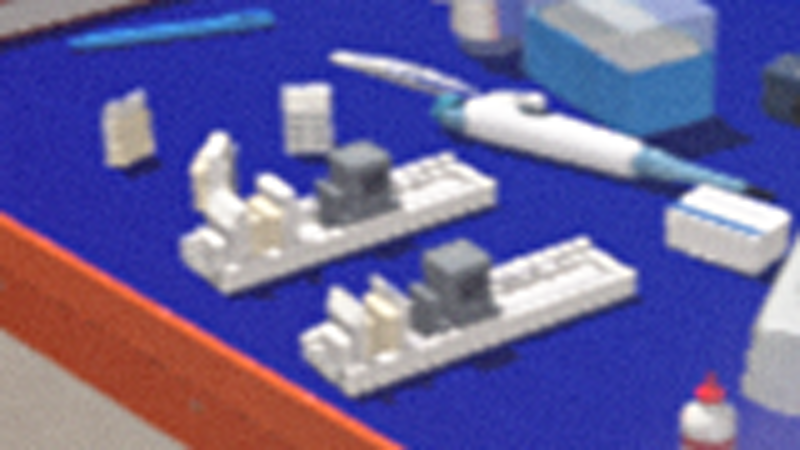

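```bash
cat >> h.py <<'E'
def go(x,y,z,jaw_deg,pitch=None):
    "rows to TCP x,y,z, tool pointing straight down, tool x at jaw_deg in world"
    s,M=st(); a=np.radians(jaw_deg)
    X=np.array([np.cos(a),np.sin(a),0]); Y=np.array([0,0,-1.]); T=np.c_[X,Y,np.cross(X,Y)]
    d=M.T@(np.array([x,y,z])-s['position']); r=R.from_matrix(M.T@T).as_rotvec()
    print('linear',(d).round(4).tolist(),'rot',r.round(4).tolist(),'rows >=',np.ceil(max(np.linalg.norm(d)/.0417,np.degrees(np.linalg.norm(r))/7.16)))
E
python3 -c "
from h import *
go(.45,.29,.17,90)"
```

```text
t 0.25 pos [0.1327 0.5336 0.2311] w 0.0857 F [-0.2  0.5 -1.1]
x [ 0.241  0.97  -0.   ] y [-0. -0. -1.] z [-0.97   0.241  0.   ]
linear [-0.1598, 0.0611, -0.3667] rot [-0.0001, -0.2438, -0.0005] rows >= 10.0
```

```bash
python3 -m inch '{"linear":[[-0.08,0.03,-0.18],[-0.16,0.03,-0.367],[-0.16,0.03,-0.367],[-0.16,0.03,-0.367],[-0.16,0.061,-0.367],[-0.16,0.061,-0.367],[-0.16,0.061,-0.367],[-0.16,0.061,-0.367]],"rot":[[0,-0.1,0],[0,-0.244,0],[0,-0.244,0],[0,-0.244,0],[0,-0.244,0],[0,-0.244,0],[0,-0.244,0],[0,-0.244,0]],"hand":[1,1,1,1,1,1,1,1]}'
python3 -c "
from h import *
go(.45,.29,.17,90)"
```

```text
time: 0.92
position: [0.3922, 0.3338, 0.1846]
eef_rot: [-1.209, -1.209, 1.209]
contact_force: [0.3, 0.3, 0.5]
width: 0.0856
t 0.92 pos [0.3922 0.3338 0.1846] w 0.0856 F [0.3 0.3 0.5]
x [-0.  1. -0.] y [ 0. -0. -1.] z [-1. -0. -0.]
linear [-0.0438, 0.0146, -0.0578] rot [0.0001, 0.0002, -0.0002] rows >= 2.0
```

```bash
python3 -m inch '{"linear":[[-0.044,0.015,-0.058],[-0.044,0.015,-0.058],[-0.044,0.015,-0.058]],"rot":[[0,0,0],[0,0,0],[0,0,0]],"hand":[1,1,1]}'
python3 - <<'E'
from h import *
p,d,K,P=snap('wrist'); np.savez('w1.npz',p=p,d=d,K=K,P=P); save('w1.png',p)
E
```

```text
time: 1.17
position: [0.4536, 0.2863, 0.1683]
eef_rot: [-1.212, -1.206, 1.207]
contact_force: [-0.7, 0.6, 0.3]
width: 0.085
```

View pics/w1.png

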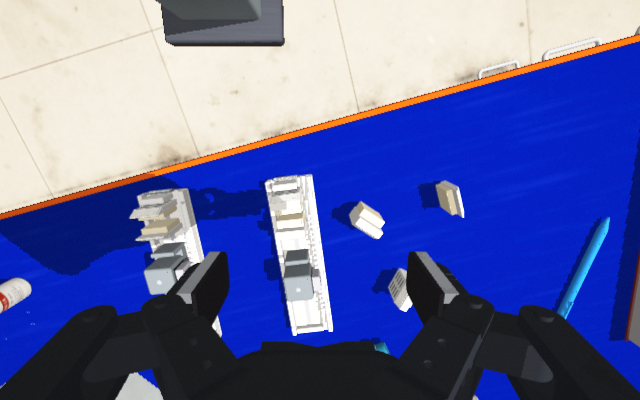

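```bash
python3 - <<'E'
from h import *
f=np.load('w1.npz'); save('w1a.png',f['p'],(120,165,340,345),3); save('w1b.png',f['p'],(330,165,480,320),4)
E
```

```text
(no output)
```

View pics/w1a.png

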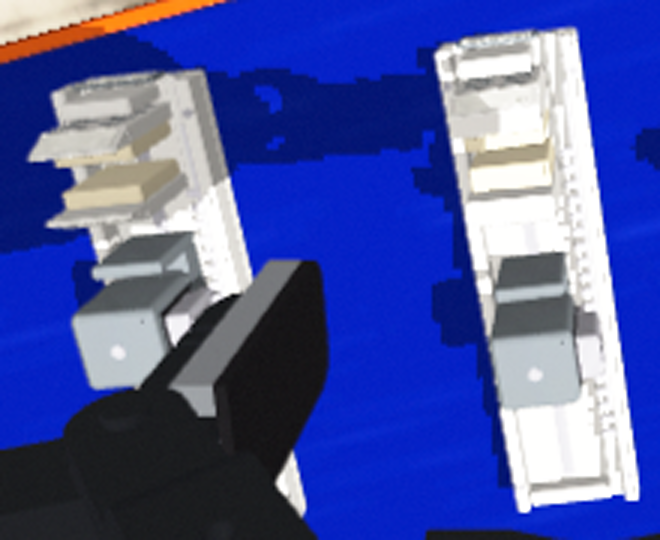

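View pics/w1b.png

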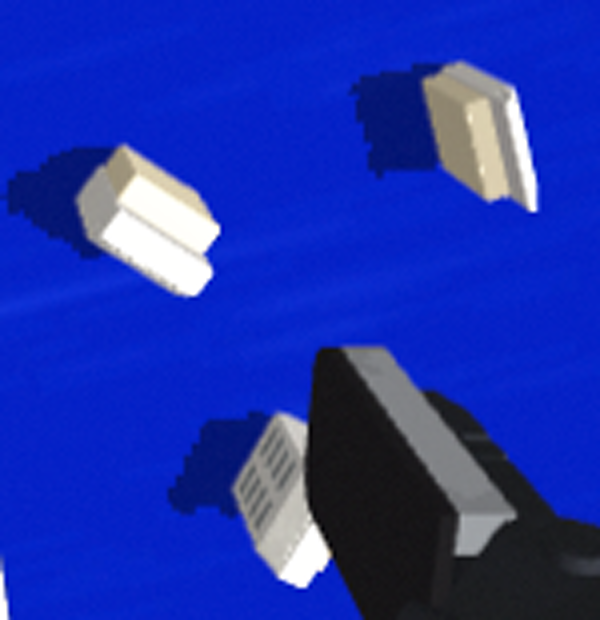

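```bash
python3 -m inch '{"linear":[[0.02,0.0,-0.04],[0.04,0.02,-0.08],[0.04,0.02,-0.08],[0.04,0.02,-0.08]],"rot":[[0,0,0],[0,0,0],[0,0,0],[0,0,0]],"hand":[1,1,1,1]}'
python3 - <<'E'
from h import *
p,d,K,P=snap('wrist'); np.savez('w2.npz',p=p,d=d,K=K,P=P); save('w2.png',p)
E
```

```text
time: 1.55
position: [0.5324, 0.3286, 0.147]
eef_rot: [-1.21, -1.205, 1.209]
contact_force: [0.5, 0.1, -1.0]
width: 0.0858
```

View pics/w2.png

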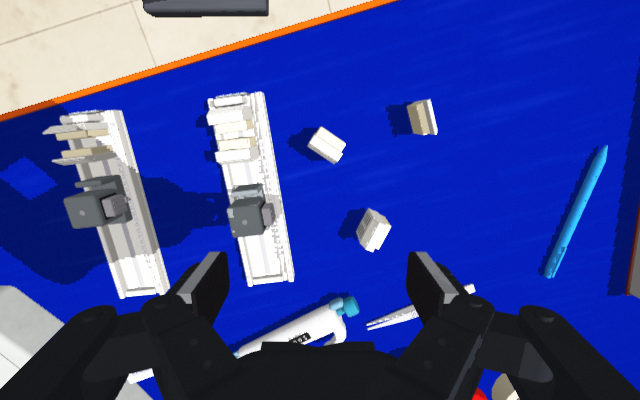

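```bash
cat >> h.py <<'E'
def ortho(files,x0,x1,y0,y1,k):
    "image up = +x world, left = +y world; k px per m; highest point wins"
    H=int((x1-x0)*k);Wd=int((y1-y0)*k); z=np.full((H,Wd),-1.); im=np.zeros((H,Wd,3),np.uint8)
    for f in files:
        f=np.load(f); K=f['K'].copy(); s=3
        d=cv2.resize(f['d'],None,fx=s,fy=s,interpolation=cv2.INTER_NEAREST); p=cv2.resize(f['p'],None,fx=s,fy=s)
        K[0,0]*=s;K[1,1]*=s;K[0,2]=(K[0,2]+.5)*s-.5;K[1,2]=(K[1,2]+.5)*s-.5
        W=pts(d,K,f['P']); m=np.isfinite(W[...,2])&(W[...,2]<.075)&(W[...,2]>-.02)
        w=W[m]; c=p[m]; r=((x1-w[:,0])*k).astype(int); q=((y1-w[:,1])*k).astype(int)
        ok=(r>=0)&(r<H)&(q>=0)&(q<Wd); r,q,w,c=r[ok],q[ok],w[ok],c[ok]; o=np.argsort(w[:,2]); r,q,w,c=r[o],q[o],w[o],c[o]
        up=w[:,2]>z[r,q]; z[r[up],q[up]]=w[up,2]; im[r[up],q[up]]=c[up]
    return im,z
def zcol(z,a=-.005,b=.06):
    return cv2.applyColorMap((np.clip((z-a)/(b-a),0,1)*255).astype(np.uint8),cv2.COLORMAP_JET)[:,:,::-1]
def grid(im,x1,y1,k,step=.02):
    im=im.copy();H,Wd=im.shape[:2]
    for i in range(-100,100):
        v=i*step; r=int((x1-v)*k);q=int((y1-v)*k)
        if 0<=r<H: im[r,::4]=(255,0,255); cv2.putText(im,f'{v:.2f}',(0,r),0,.35,(255,255,0),1)
        if 0<=q<Wd: im[::4,q]=(255,0,255); cv2.putText(im,f'{v:.2f}',(q,10),0,.35,(255,255,0),1)
    return im
E
python3 - <<'E'
from h import *
b=(.42,.62,.09,.44)
im,z=ortho(['w2.npz'],*b,2200)
save('o2.png',grid(im,b[1],b[3],2200)); save('o2z.png',grid(zcol(z),b[1],b[3],2200))
E
```

```text
(no output)
```

View pics/o2.png

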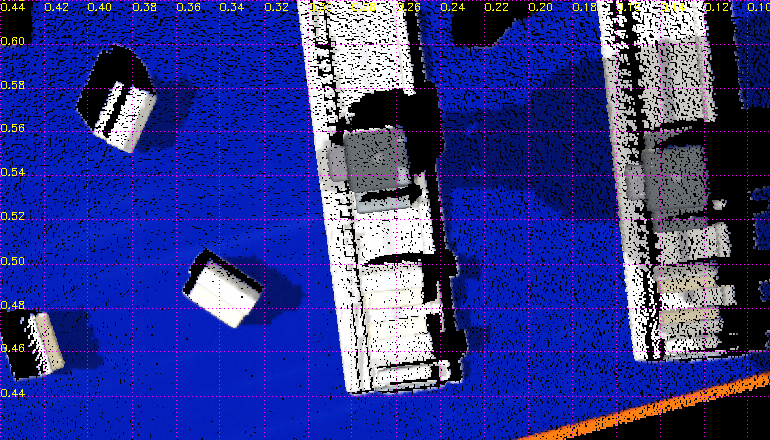

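View pics/o2z.png

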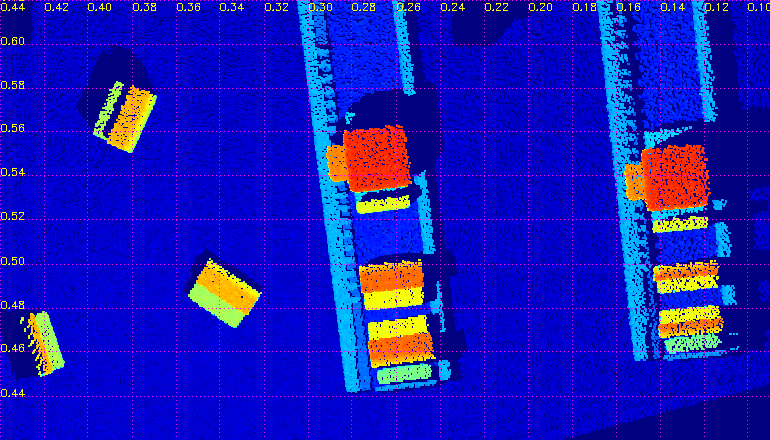

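```bash
cat >> h.py <<'E'
def tray_fit(W,y_lo,y_hi,ang0):
    "W: Nx3 pts; returns origin-at-stop-foot s (x,y), angle"
    a=np.radians(ang0)
    w=W[(W[:,0]>.42)&(W[:,0]<.68)&(W[:,1]>y_lo)&(W[:,1]<y_hi)]
    for _ in range(4):
        e=np.array([np.cos(a),np.sin(a)]); n=np.array([-e[1],e[0]])
        r=w[(w[:,2]>.011)&(w[:,2]<.019)]; t=r[:,:2]@e; u=r[:,:2]@n
        tb=np.arange(t.min(),t.max(),.004); X=[];Y=[]
        for b in tb:
            m=(t>b)&(t<b+.004)
            if m.sum()>8: X.append(b+.002); Y.append(np.percentile(u[m],98))
        X=np.array(X);Y=np.array(Y); k=np.abs(Y-np.median(Y))<.006
        for _ in range(3):
            c=np.polyfit(X[k],Y[k],1); res=Y-np.polyval(c,X); k=np.abs(res)<max(.0012,2*res[k].std())
        a+=np.arctan(c[0])
    return np.degrees(a),np.median(Y[k]),k.sum(),t.min(),w,e,n
E
python3 - <<'E'
from h import *
f=np.load('w2.npz'); W=pts(f['d'],f['K'],f['P']); W=W[np.isfinite(W[...,2])]
print('table z',np.median(W[(W[:,2]<.008)&(W[:,2]>-.01)][:,2]))
for nm,lo,hi,a in(('deep',.20,.32,7),('std',.08,.18,5.7)):
    ang,uo,n_,tm,w,e,n=tray_fit(W,lo,hi,a)
    print(nm,'ang',ang.round(2),'outer u',uo.round(4),n_,'tmin',tm.round(4))
    uc=uo-.027; t=w[:,:2]@e; u=w[:,:2]@n-uc; z=w[:,2]
    for z0,z1 in((.022,.030),(.030,.0375),(.038,.0475),(.0475,.055)):
        m=(z>z0)&(z<z1)&(abs(u)<.012)
        h,_=np.histogram(t[m],np.arange(tm-.002,tm+.13,.001)); print(z0,z1,[(round((tm-.002+i*.001),3),int(c)) for i,c in enumerate(h) if c>2])
    m=(z>.0475)&(z<.055); print('head u',u[m].min(),np.percentile(u[m],[2,50,98]))
    for t0 in (.0,): 
        m=(z>.030)&(z<.0475)&(t<tm+.07); print('block u pct',np.percentile(u[m],[1,2,50,98,99]))
    print('stop foot? t=',tm+.007,'->',(tm+.007)*e+uc*n)
E
```

```text
table z 0.0001886809336889006
deep ang 7.16 outer u 0.2248 47 tmin 0.472
0.022 0.03 [(np.float64(0.475), 23), (np.float64(0.476), 35), (np.float64(0.477), 36), (np.float64(0.478), 40), (np.float64(0.479), 37), (np.float64(0.48), 40), (np.float64(0.481), 30), (np.float64(0.509), 10), (np.float64(0.553), 42), (np.float64(0.554), 4), (np.float64(0.563), 48)]
0.03 0.0375 [(np.float64(0.483), 13), (np.float64(0.484), 8), (np.float64(0.495), 19), (np.float64(0.496), 36), (np.float64(0.497), 37), (np.float64(0.498), 38), (np.float64(0.499), 36), (np.float64(0.5), 36), (np.float64(0.501), 38), (np.float64(0.502), 35), (np.float64(0.503), 17), (np.float64(0.509), 30), (np.float64(0.51), 36), (np.float64(0.511), 37), (np.float64(0.512), 34), (np.float64(0.513), 36), (np.float64(0.514), 35), (np.float64(0.515), 36), (np.float64(0.516), 33), (np.float64(0.517), 14), (np.float64(0.528), 6), (np.float64(0.529), 6), (np.float64(0.553), 27), (np.float64(0.554), 41), (np.float64(0.555), 25), (np.float64(0.556), 32), (np.float64(0.557), 26), (np.float64(0.558), 13), (np.float64(0.563), 55)]
0.038 0.04
[... 3355 characters left out ...]
 (np.float64(0.544), 28), (np.float64(0.545), 31), (np.float64(0.546), 37), (np.float64(0.547), 29), (np.float64(0.548), 33), (np.float64(0.549), 32), (np.float64(0.55), 33), (np.float64(0.551), 29), (np.float64(0.552), 34), (np.float64(0.553), 32), (np.float64(0.554), 29), (np.float64(0.555), 31), (np.float64(0.556), 30), (np.float64(0.557), 30), (np.float64(0.558), 34), (np.float64(0.559), 31), (np.float64(0.56), 31), (np.float64(0.561), 29), (np.float64(0.562), 24), (np.float64(0.563), 27)]
head u -0.013817144117431387 [-0.01234917  0.0003596   0.01338879]
block u pct [-0.01337318 -0.01255821  0.00262047  0.01403583  0.0142374 ]
stop foot? t= 0.47477456644550753 -> [0.46438166 0.12485401]
```

```bash
cat >> h.py <<'E'
TR={'deep':(7.16,.4825,.1982),'std':(5.91,.478,.0767)}
def tw(tr,s,u):
    a,t0,uc=TR[tr]; a=np.radians(a); e=np.array([np.cos(a),np.sin(a)]); n=np.array([-e[1],e[0]]); return (t0+s)*e+(uc+u)*n
def tgo(tr,s,u,z,flip=0):
    x,y=tw(tr,s,u); go(x,y,z,TR[tr][0]+90-180*flip)
E
python3 - <<'E'
from h import *
f=np.load('top.npz'); W=pts(f['d'],f['K'],f['P'])
for x in np.arange(.45,.85,.04):
    m=(W[...,0]>x)&(W[...,0]<x+.04)&(W[...,2]>.03)&(W[...,1]<.42)&(W[...,1]>-.15)
    w=W[m]; print(x.round(2),[(round(y,2),round(w[(w[:,1]>y)&(w[:,1]<y+.03)][:,2].max(),2)) for y in np.arange(-.15,.42,.03) if ((w[:,1]>y)&(w[:,1]<y+.03)).sum()>2])
print(tw('deep',0,0),tw('std',0,0))
tgo('deep',.0948,.002,.10)
E
```

```text
0.45 [(np.float64(0.09), np.float64(0.04)), (np.float64(0.12), np.float64(0.04)), (np.float64(0.24), np.float64(0.05)), (np.float64(0.27), np.float64(0.04)), (np.float64(0.3), np.float64(0.04)), (np.float64(0.33), np.float64(0.04)), (np.float64(0.39), np.float64(0.04))]
0.49 [(np.float64(0.09), np.float64(0.04)), (np.float64(0.12), np.float64(0.05)), (np.float64(0.24), np.float64(0.05)), (np.float64(0.27), np.float64(0.04)), (np.float64(0.33), np.float64(0.04))]
0.53 [(np.float64(-0.09), np.float64(0.06)), (np.float64(-0.06), np.float64(0.07)), (np.float64(0.09), np.float64(0.05)), (np.float64(0.12), np.float64(0.05)), (np.float64(0.15), np.float64(0.04)), (np.float64(0.24), np.float64(0.05)), (np.float64(0.27), np.float64(0.05)), (np.float64(0.36), np.float64(0.04))]
0.57 [(np.float64(-0.09), np.float64(0.06)), (np.float64(-0.06), np.float64(0.06)), (np.float64(0.36), np.float64(0.04))]
0.61 [(np.float64(-0.03), np.float64(0.05)), (np.float64(0.0), np.float64(0.05))]
0.65 [(np.float64(-0.09), np.float64(0.05)), (np.float64(-0.06), np.float64(0.24)), (np.float64(-0.03), np.float64(0.
[... 1387 characters left out ...]
at64(0.08)), (np.float64(0.36), np.float64(0.08)), (np.float64(0.39), np.float64(0.08))]
0.81 [(np.float64(-0.15), np.float64(0.11)), (np.float64(-0.12), np.float64(0.05)), (np.float64(-0.06), np.float64(0.35)), (np.float64(0.0), np.float64(0.26)), (np.float64(0.03), np.float64(0.26)), (np.float64(0.06), np.float64(0.25)), (np.float64(0.09), np.float64(0.15)), (np.float64(0.12), np.float64(0.04)), (np.float64(0.27), np.float64(0.04))]
[0.45403368 0.25679351] [0.46756186 0.12551015]
t 1.6 pos [0.5313 0.3281 0.1477] w 0.0855 F [-0.9  0.4 -0.4]
x [ 0.003  1.    -0.002] y [-0.002 -0.002 -1.   ] z [-1.     0.003  0.002]
linear [-0.0574, 0.0478, -0.0168] rot [-0.0025, -0.1278, -0.0015] rows >= 2.0
```

```bash
python3 -m inch '{"linear":[[-0.03,0.02,-0.01],[-0.0574,0.0478,-0.0168],[-0.0574,0.0478,-0.0168],[-0.0574,0.0478,-0.0168],[-0.0574,0.0478,-0.0168]],"rot":[[0,-0.06,0],[0,-0.128,0],[0,-0.128,0],[0,-0.128,0],[0,-0.128,0]],"hand":[0.7,0.7,0.7,0.7,0.7]}' 30
python3 - <<'E'
from h import *
p,d,K,P=snap('wrist'); np.savez('w3.npz',p=p,d=d,K=K,P=P); save('w3.png',p)
tgo('deep',.0948,.002,.02)
E
```

```text
time: 2.02
position: [0.5474, 0.2713, 0.1013]
eef_rot: [-1.147, -1.299, 1.302]
contact_force: [-0.5, 0.4, 0.7]
width: 0.0598
t 2.07 pos [0.5477 0.2717 0.1016] w 0.0599 F [-1.8 -0.   0. ]
x [-0.125  0.992 -0.001] y [-0.001 -0.001 -1.   ] z [-0.992 -0.125  0.001]
linear [-0.001, 0.0816, -0.0001] rot [-0.0007, 0.0, -0.0006] rows >= 2.0
```

View pics/w3.png

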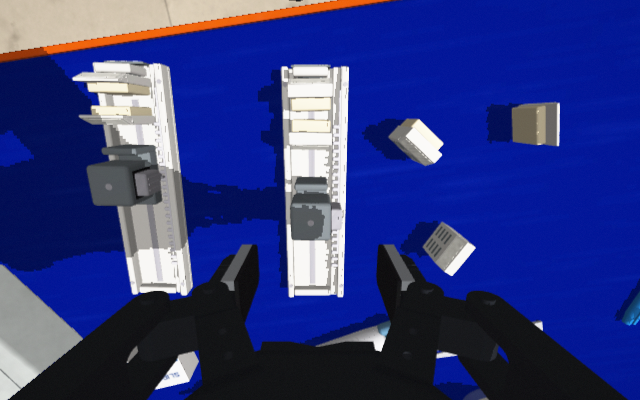

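```bash
python3 -m inch '{"linear":[[-0.001,0.04,0],[-0.001,0.07,0],[-0.001,0.082,0],[-0.001,0.082,0],[-0.001,0.082,0]],"rot":[[0,0,0],[0,0,0],[0,0,0],[0,0,0],[0,0,0]],"hand":[0.7,0.7,0.7,0.7,0.7]}' 30
python3 -m inch '{"linear":[[0,0,0],[0,0,0],[0,0,0],[0,0,0],[0,0,0],[0,0,0]],"rot":[[0,0,0],[0,0,0],[0,0,0],[0,0,0],[0,0,0],[0,0,0]],"hand":[0.3,0.3,0.3,0.3,0.3,0.3]}' 30
python3 -c "
from h import *
tgo('deep',.0948+.05,.0015,.02)"
```

```text
time: 2.48
position: [0.5481, 0.2714, 0.0207]
eef_rot: [-1.148, -1.301, 1.301]
contact_force: [0.3, 0.1, 0.4]
width: 0.0598
time: 2.98
position: [0.5505, 0.2685, 0.0238]
eef_rot: [-1.153, -1.302, 1.302]
contact_force: [2.3, -27.6, 16.9]
width: 0.0303
t 2.98 pos [0.5505 0.2685 0.0238] w 0.0303 F [  2.3 -27.6  16.9]
x [-0.125  0.992 -0.004] y [ 0.004 -0.003 -1.   ] z [-0.992 -0.125 -0.004]
linear [0.0019, 0.004, -0.0476] rot [0.0037, 0.0004, -0.0039] rows >= 2.0
```

```bash
python3 -m inch '{"linear":[[0,-0.003,0],[0,-0.003,0],[0,-0.003,0]],"rot":[[0,0,0],[0,0,0],[0,0,0]],"hand":[0.3,0.3,0.3]}' 30
python3 - <<'E'
from h import *
st()
p,d,K,P=snap('wrist'); np.savez('w4.npz',p=p,d=d,K=K,P=P); save('w4.png',p)
E
```

```text
time: 3.23
position: [0.5497, 0.2674, 0.0265]
eef_rot: [-1.153, -1.299, 1.304]
contact_force: [-0.0, -7.3, -12.3]
width: 0.0287
t 3.23 pos [0.5497 0.2674 0.0265] w 0.0287 F [ -0.   -7.3 -12.3]
x [-0.124  0.992 -0.005] y [ 0.002 -0.005 -1.   ] z [-0.992 -0.124 -0.001]
```

View pics/w4.png

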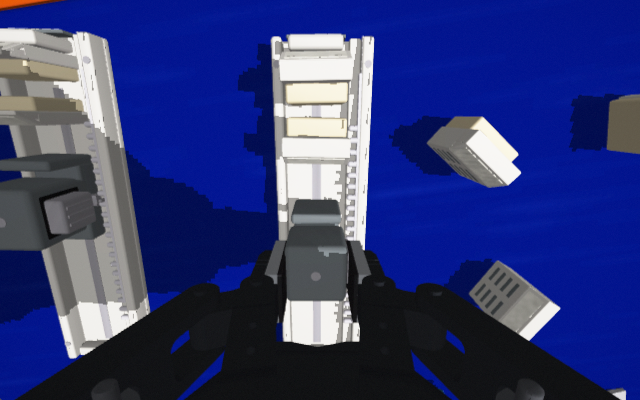

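```bash
python3 -m inch '{"linear":[[0,0.001,-0.01],[0,0.001,-0.02],[0,0.001,-0.03],[0,0.001,-0.04],[0,0.001,-0.05],[0,0.001,-0.05],[0,0.001,-0.05]],"rot":[[0,0,0],[0,0,0],[0,0,0],[0,0,0],[0,0,0],[0,0,0],[0,0,0]],"hand":[0.3,0.3,0.3,0.3,0.3,0.3,0.3]}' 30
python3 - <<'E'
from h import *
st()
p,d,K,P=snap('wrist'); np.savez('w5.npz',p=p,d=d,K=K,P=P); save('w5.png',p)
E
```

```text
time: 3.87
position: [0.5999, 0.2736, 0.0264]
eef_rot: [-1.154, -1.3, 1.303]
contact_force: [1.0, -2.5, -1.1]
width: 0.0286
t 3.87 pos [0.5999 0.2736 0.0264] w 0.0286 F [ 1.  -2.5 -1.1]
x [-0.124  0.992 -0.005] y [ 0.004 -0.005 -1.   ] z [-0.992 -0.124 -0.003]
```

View pics/w5.png

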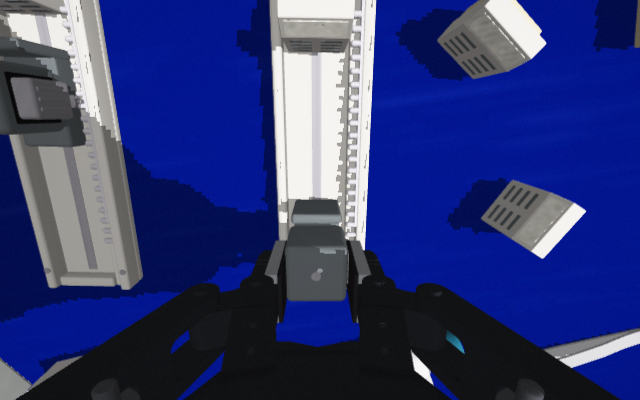

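```bash
python3 - <<'E'
from h import *
for fn,pos in(('w4.npz',[.5497,.2674]),('w5.npz',[.5999,.2736])):
    f=np.load(fn); W=pts(f['d'],f['K'],f['P']); W=W[np.isfinite(W[...,2])]
    ang,uo,n_,tm,w,e,n=tray_fit(W,.20,.32,7.1)
    t=w[:,:2]@e; u=w[:,:2]@n; z=w[:,2]
    pos=np.array(pos); print(fn,'ang',ang,'u rel tcp of rail outer',uo-pos@n,n_)
    m=(z>.0465)&(z<.052)&(abs(t-pos@e)<.02); print('head u rel',np.percentile(u[m]-pos@n,[1,50,99]),'t rel',np.percentile(t[m]-pos@e,[1,99]),'z',np.median(z[m]))
    m=(z>.022)&(z<.03)&(t<pos@e-.06)&(abs(u-uo+.027)<.012); print('stop t rel',np.percentile(t[m]-pos@e,[1,50,99]), m.sum())
E
```

```text
w4.npz ang 6.839548804111522 u rel tcp of rail outer 0.027185862047693937 31
head u rel [-0.02348748  0.00102934  0.02671165] t rel [-0.01540174  0.01117049] z 0.04894963798428405
stop t rel [-0.10331444 -0.09993885 -0.07518183] 938
w5.npz ang 7.2054471926796655 u rel tcp of rail outer 0.027682593617811696 31
head u rel [-0.02318733  0.00113802  0.02682163] t rel [-0.01551751  0.01162519] z 0.04893012450310409
stop t rel [-0.10056853 -0.10006872 -0.09965313] 234
```

```bash
sed -i "s/^TR=.*/TR={'deep':(7.16,.4825,.1956),'std':(5.91,.478,.0745)}/" h.py
python3 -m inch '{"linear":[[0,0,0],[0,0,0],[0,0,0],[0,-0.04,0],[0,-0.08,0],[0,-0.08,0]],"rot":[[0,0,0],[0,0,0],[0,0,0],[0,0,0],[0,0,0],[0,0,0]],"hand":[0.7,0.7,0.7,0.7,0.7,0.7]}' 30
python3 -c "
from h import *
tgo('std',.072,.002,.10)
tgo('std',.072,.002,.026)"
```

```text
time: 4.42
position: [0.6026, 0.2754, 0.1146]
eef_rot: [-1.159, -1.311, 1.295]
contact_force: [0.9, 0.3, 1.7]
width: 0.0596
t 4.42 pos [0.6026 0.2754 0.1146] w 0.0596 F [0.9 0.3 1.7]
x [-0.125  0.992 -0.003] y [ 0.014 -0.001 -1.   ] z [-0.992 -0.125 -0.014]
linear [-0.1336, 0.0138, 0.0809] rot [0.014, 0.0219, -0.0025] rows >= 4.0
t 4.42 pos [0.6026 0.2754 0.1146] w 0.0596 F [0.9 0.3 1.7]
x [-0.125  0.992 -0.003] y [ 0.014 -0.001 -1.   ] z [-0.992 -0.125 -0.014]
linear [-0.1334, 0.0878, 0.082] rot [0.014, 0.0219, -0.0025] rows >= 5.0
```

```bash
python3 -m inch '{"linear":[[-0.033,0.004,0.02],[-0.066,0.008,0.04],[-0.1,0.012,0.06],[-0.1336,0.014,0.081],[-0.1336,0.014,0.081],[-0.1336,0.014,0.081]],"rot":[[0.014,0.022,-0.0025],[0.014,0.022,-0.0025],[0.014,0.022,-0.0025],[0.014,0.022,-0.0025],[0.014,0.022,-0.0025],[0.014,0.022,-0.0025]],"hand":[0.7,0.7,0.7,0.7,0.7,0.7]}' 30
python3 - <<'E'
from h import *
p,d,K,P=snap('wrist'); np.savez('w6.npz',p=p,d=d,K=K,P=P); save('w6.png',p)
tgo('std',.072,.002,.026)
s=manip.sense();pos=s['position'][:2]
W=pts(d,K,P); W=W[np.isfinite(W[...,2])]
ang,uo,n_,tm,w,e,n=tray_fit(W,.08,.18,5.9)
t=w[:,:2]@e; u=w[:,:2]@n; z=w[:,2]; print('ang',ang,'rail outer u',uo,'uc',uo-.027,n_)
m=(z>.0465)&(z<.052); print('head u',np.percentile(u[m],[2,98]),'t',np.percentile(t[m],[2,98]))
E
```

```text
time: 4.92
position: [0.539, 0.1314, 0.1004]
eef_rot: [-1.16, -1.284, 1.283]
contact_force: [1.9, -0.3, 0.1]
width: 0.0598
t 4.97 pos [0.5397 0.1326 0.1005] w 0.0594 F [0.2 0.9 0.5]
x [-0.102  0.995  0.   ] y [ 0.001  0.    -1.   ] z [-0.995 -0.102 -0.002]
linear [0.0002, 0.0745, 0.0006] rot [0.0015, -0.0011, 0.0001] rows >= 2.0
ang 5.913215633998766 rail outer u 0.10242855198490834 uc 0.07542855198490835 47
head u [0.06259194 0.08902594] t [0.53686018 0.56330234]
```

View pics/w6.png

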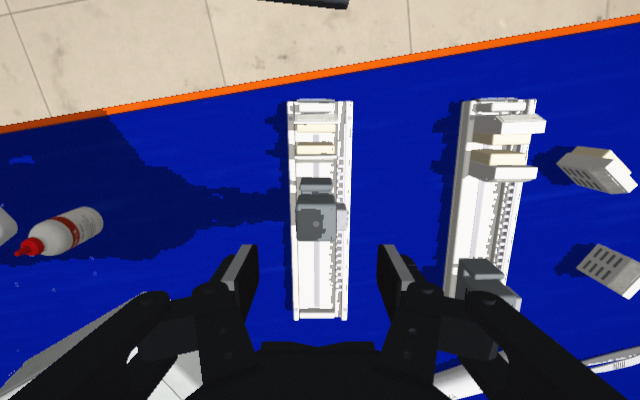

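```bash
sed -i "s/^TR=.*/TR={'deep':(7.16,.4825,.1953),'std':(5.91,.478,.0738)}/" h.py
python3 -m inch '{"linear":[[-0.0005,0.04,0],[-0.0005,0.07,0],[-0.0005,0.0745,0],[-0.0005,0.0745,0],[-0.0005,0.0745,0]],"rot":[[0,0,0],[0,0,0],[0,0,0],[0,0,0],[0,0,0]],"hand":[0.7,0.7,0.7,0.7,0.7]}' 30
python3 -m inch '{"linear":[[0,0,0],[0,0,0],[0,0,0],[0,0,0],[0,0,0],[0,0,0]],"rot":[[0,0,0],[0,0,0],[0,0,0],[0,0,0],[0,0,0],[0,0,0]],"hand":[0.3,0.3,0.3,0.3,0.3,0.3]}' 30
python3 -c "
from h import *
st()"
```

```text
time: 5.38
position: [0.5407, 0.1329, 0.0271]
eef_rot: [-1.161, -1.287, 1.283]
contact_force: [0.2, -0.1, -0.3]
width: 0.0596
time: 5.88
position: [0.5427, 0.1321, 0.0293]
eef_rot: [-1.165, -1.29, 1.281]
contact_force: [1.7, -10.5, 10.9]
width: 0.0297
t 5.88 pos [0.5427 0.1321 0.0293] w 0.0297 F [  1.7 -10.5  10.9]
x [-0.102  0.995 -0.001] y [ 0.007 -0.    -1.   ] z [-0.995 -0.102 -0.007]
```

```bash
python3 -m inch '{"linear":[[0,0,-0.01],[0,0,-0.02],[0,0,-0.03],[0,0,-0.04],[0,0,-0.05],[0,0,-0.055],[0,0,-0.055],[0,0,-0.055]],"rot":[[0,0,0],[0,0,0],[0,0,0],[0,0,0],[0,0,0],[0,0,0],[0,0,0],[0,0,0]],"hand":[0.3,0.3,0.3,0.3,0.3,0.3,0.3,0.3]}' 30
python3 -m inch '{"linear":[[0,0,0],[0,0,0],[0,0,0],[0,-0.04,0],[0,-0.08,0],[0,-0.08,0]],"rot":[[0,0,0],[0,0,0],[0,0,0],[0,0,0],[0,0,0],[0,0,0]],"hand":[0.7,0.7,0.7,0.7,0.7,0.7]}' 30
python3 - <<'E'
from h import *
p,d,K,P=snap('wrist'); np.savez('w7.npz',p=p,d=d,K=K,P=P); save('w7.png',p)
tgo('std',.026,.0,.10)
E
```

```text
time: 6.55
position: [0.5974, 0.1374, 0.03]
eef_rot: [-1.165, -1.29, 1.281]
contact_force: [1.8, -5.4, -3.8]
width: 0.0291
time: 7.05
position: [0.6003, 0.1381, 0.1177]
eef_rot: [-1.172, -1.299, 1.275]
contact_force: [1.1, 0.3, 2.4]
width: 0.0598
t 7.1 pos [0.5991 0.1379 0.1146] w 0.0594 F [ 0.6  0.9 -0.2]
x [-0.103  0.995 -0.001] y [ 0.016  0.001 -1.   ] z [-0.995 -0.103 -0.016]
linear [-0.0017, 0.0129, 0.1063] rot [0.0157, -0.0004, -0.0007] rows >= 3.0
```

View pics/w7.png

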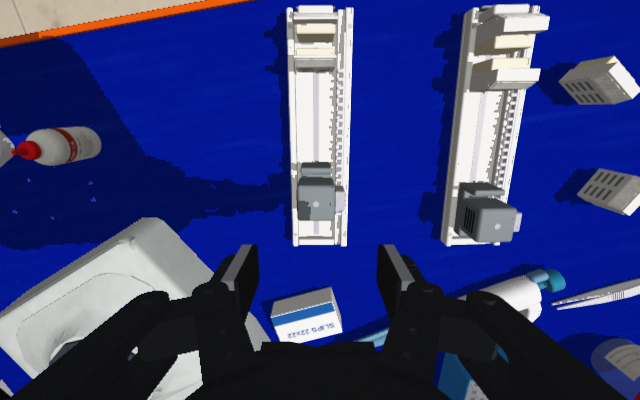

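```bash
python3 -m inch '{"linear":[[-0.0017,0,0.04],[-0.0017,0.005,0.08],[-0.0017,0.013,0.104],[-0.0017,0.013,0.104],[-0.0017,0.013,0.104],[-0.0017,0.013,0.104]],"rot":[[0.0157,0,0],[0.0157,0,0],[0.0157,0,0],[0.0157,0,0],[0.0157,0,0],[0.0157,0,0]],"hand":[0.55,0.55,0.55,0.55,0.55,0.55]}' 30
python3 - <<'E'
from h import *
p,d,K,P=snap('wrist'); np.savez('w8.npz',p=p,d=d,K=K,P=P); save('w8.png',p)
tgo('std',.028,.0,.023)
s=manip.sense();pos=s['position'][:2]
W=pts(d,K,P); W=W[np.isfinite(W[...,2])]
ang,uo,n_,tm,w,e,n=tray_fit(W,.08,.18,5.9)
t=w[:,:2]@e; u=w[:,:2]@n; z=w[:,2]; print('ang',ang,'rail outer u',uo,'uc',uo-.027,n_,'t',tm)
for z0,z1 in((.03,.0375),(.038,.0475)):
    m=(z>z0)&(z<z1)&(t<tm+.07); print('t',np.histogram(t[m],np.arange(tm,tm+.06,.002)))
    print('u',np.percentile(u[m],[2,98]))
E
```

```text
time: 7.6
position: [0.4969, 0.1257, 0.1001]
eef_rot: [-1.16, -1.285, 1.284]
contact_force: [0.4, -0.5, 0.0]
width: 0.047
t 7.65 pos [0.4972 0.1257 0.1002] w 0.047 F [-0.7  0.3 -0.3]
x [-0.103  0.995 -0.001] y [ 0.001 -0.001 -1.   ] z [-0.995 -0.103 -0.001]
linear [0.0, 0.0772, 0.0016] rot [0.0014, -0.0005, -0.0007] rows >= 2.0
ang 5.903351121315815 rail outer u 0.10247391573132003 uc 0.07547391573132003 42 t 0.46804862272353187
t (array([  0,   0,   0,   0,   1, 127,   2,   0,   0,  71,  81,  30,   0,
         0,   0, 124,  95,  92,  77,   0,   0,  19,   0,   0,   0,   0,
         0,   0,   0,   0]), array([0.46804862, 0.47004862, 0.47204862, 0.47404862, 0.47604862,
       0.47804862, 0.48004862, 0.48204862, 0.48404862, 0.48604862,
       0.48804862, 0.49004862, 0.49204862, 0.49404862, 0.49604862,
       0.49804862, 0.50004862, 0.50204862, 0.50404862, 0.50604862,
       0.50804862, 0.51004862, 0.51204862, 0.51404862, 0.51604862,
       0.51804862, 0.52004862, 0.52204862, 0.52404862, 0.52604862,
       0.52804862]))
u [0.06299271 0.08860818]
t (array([  0,   0,   0,   0,   0,  53, 171, 135,  18,   0,   0,   0,   0,
         0,   0,   0,   0,   1, 202,  57,   4,   0,   0,   0,   0,   0,
         0,   0,   0,   0]), array([0.46804862, 0.47004862, 0.47204862, 0.47404862, 0.47604862,
       0.47804862, 0.48004862, 0.48204862, 0.48404862, 0.48604862,
       0.48804862, 0.49004862, 0.49204862, 0.49404862, 0.49604862,
       0.49804862, 0.50004862, 0.50204862, 0.50404862, 0.50604862,
       0.50804862, 0.51004862, 0.51204862, 0.51404862, 0.51604862,
       0.51804862, 0.52004862, 0.52204862, 0.52404862, 0.52604862,
       0.52804862]))
u [0.06246675 0.08913295]
```

View pics/w8.png

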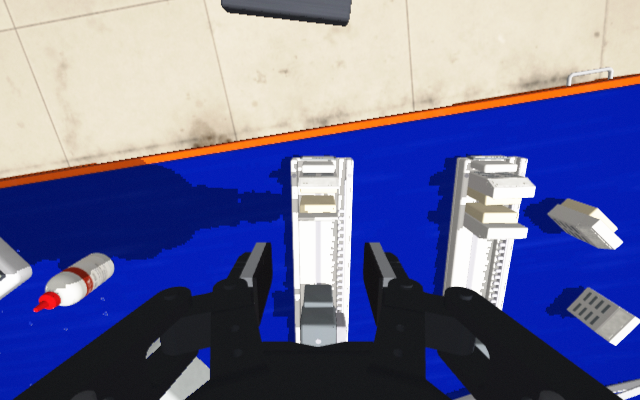

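```bash
python3 -m inch '{"linear":[[0,0.04,0.001],[0,0.07,0.0015],[0,0.077,0.0015],[0,0.077,0.0015],[0,0.077,0.0015]],"rot":[[0,0,0],[0,0,0],[0,0,0],[0,0,0],[0,0,0]],"hand":[0.55,0.55,0.55,0.55,0.55]}' 30
python3 -m inch '{"linear":[[0,0,0],[0,0,0],[0,0,0],[0,0,0],[0,0,0]],"rot":[[0,0,0],[0,0,0],[0,0,0],[0,0,0],[0,0,0]],"hand":[0.2,0.2,0.2,0.2,0.2]}' 40
python3 - <<'E'
from h import *
st()
p,d,K,P=snap('wrist'); save('w9.png',p,(220,120,440,340),3)
E
```

```text
time: 8.07
position: [0.4966, 0.1256, 0.0239]
eef_rot: [-1.161, -1.286, 1.284]
contact_force: [-0.2, 0.5, 1.7]
width: 0.0473
time: 8.48
position: [0.4981, 0.1258, 0.0257]
eef_rot: [-1.163, -1.288, 1.282]
contact_force: [-0.4, -0.1, 5.0]
width: 0.0269
t 8.48 pos [0.4981 0.1258 0.0257] w 0.0269 F [-0.4 -0.1  5. ]
x [-0.102  0.995 -0.   ] y [ 0.006  0.    -1.   ] z [-0.995 -0.102 -0.005]
```

View pics/w9.png

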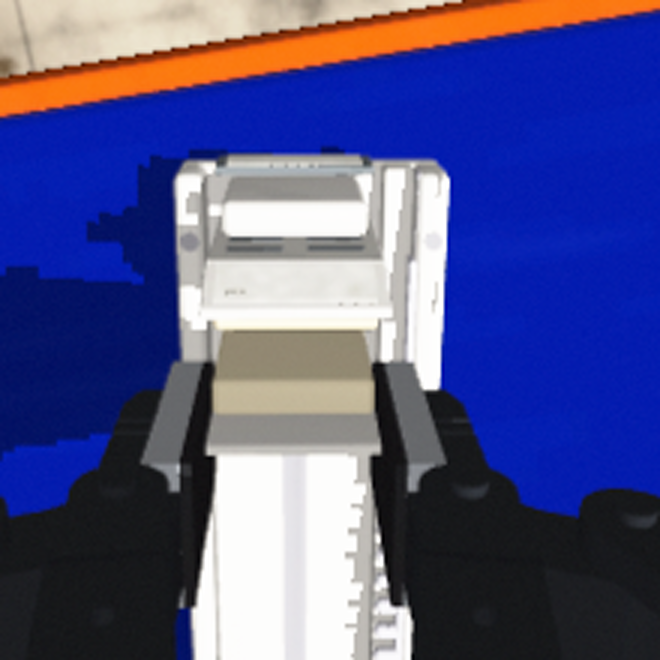

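```bash
python3 -m inch '{"linear":[[0,-0.03,0],[0,-0.07,0],[0,-0.09,0],[0,-0.09,0]],"rot":[[0,0,0],[0,0,0],[0,0,0],[0,0,0]],"hand":[0.2,0.2,0.2,0.2]}' 40
python3 -m inch '{"linear":[[0,0,0],[0,0,0],[0,0,0],[0,0,0],[0,0,0],[0,0,0],[0,0,0],[0,0,0]],"rot":[[0,0.12,0],[0,0.24,0],[0,0.36,0],[0,0.48,0],[0,0.6,0],[0,0.72,0],[0,0.84,0],[0,0.96,0]],"hand":[0.2,0.2,0.2,0.2,0.2,0.2,0.2,0.2]}' 40
python3 -m inch '{"linear":[[0,0,0],[0,0,0],[0,0,0],[0,0,0],[0,0,0],[0,0,0],[0,0,0],[0,0,0]],"rot":[[0,0.12,0],[0,0.24,0],[0,0.36,0],[0,0.48,0],[0,0.6,0],[0,0.72,0],[0,0.84,0],[0,0.96,0]],"hand":[0.2,0.2,0.2,0.2,0.2,0.2,0.2,0.2]}' 40
python3 -m inch '{"linear":[[0,0,0],[0,0,0],[0,0,0],[0,0,0],[0,0,0],[0,0,0],[0,0,0],[0,0,0]],"rot":[[0,0.12,0],[0,0.24,0],[0,0.36,0],[0,0.48,0],[0,0.6,0],[0,0.72,0],[0,0.84,0],[0,0.96,0]],"hand":[0.2,0.2,0.2,0.2,0.2,0.2,0.2,0.2]}' 40
python3 -c "
from h import *
tgo('std',.026,.0,.115,1)"
```

```text
time: 8.87
position: [0.5003, 0.1263, 0.1213]
eef_rot: [-1.169, -1.296, 1.277]
contact_force: [0.4, -0.6, 0.7]
width: 0.0264
time: 9.53
position: [0.5004, 0.1263, 0.1217]
eef_rot: [-1.503, -0.566, 0.542]
contact_force: [0.1, 0.1, 0.4]
width: 0.027
time: 10.2
position: [0.5005, 0.1264, 0.1221]
eef_rot: [-1.557, 0.19, -0.215]
contact_force: [0.3, 0.0, -0.1]
width: 0.0264
time: 10.87
position: [0.5006, 0.1264, 0.1225]
eef_rot: [-1.342, 0.938, -0.959]
contact_force: [-0.2, 0.8, 0.4]
width: 0.0266
t 10.87 pos [0.5006 0.1264 0.1225] w 0.0266 F [-0.2  0.8  0.4]
x [ 0.34  -0.941  0.004] y [ 0.017  0.002 -1.   ] z [0.94  0.34  0.017]
linear [-0.0014, 0.0074, -0.007] rot [-0.0171, 0.2435, 0.0019] rows >= 2.0
```

```bash
python3 -m inch '{"linear":[[-0.0014,0.0,-0.007],[-0.0014,0.0,-0.007],[-0.0014,0,-0.007],[-0.0014,0,-0.007],[-0.0014,0,-0.007]],"rot":[[-0.017,0.12,0.002],[-0.017,0.243,0.002],[-0.017,0.243,0.002],[-0.017,0.243,0.002],[-0.017,0.243,0.002]],"hand":[0.2,0.2,0.2,0.2,0.2]}' 40
python3 - <<'E'
from h import *
p,d,K,P=snap('wrist'); np.savez('w10.npz',p=p,d=d,K=K,P=P); save('w10.png',p)
tgo('std',.026,.0,.025,1)
s=manip.sense();pos=s['position'][:2]
W=pts(d,K,P); W=W[np.isfinite(W[...,2])]
ang,uo,n_,tm,w,e,n=tray_fit(W,.08,.18,5.9)
t=w[:,:2]@e; u=w[:,:2]@n; z=w[:,2]; print('ang',ang,'rail outer u',uo,'uc',uo-.027,n_,'t',tm, 'tcp t',pos@e,'u',pos@n)
for z0,z1 in((.022,.03),(.03,.0375),(.038,.0475),(.0475,.055)):
    m=(z>z0)&(z<z1)&(abs(u-uo+.027)<.012); h=np.histogram(t[m],np.arange(.46,.62,.001))
    print(z0,[(round(b,3),int(c)) for c,b in zip(*h) if c>8])
E
```

```text
time: 11.28
position: [0.4937, 0.1253, 0.1226]
eef_rot: [-1.258, 1.129, -1.13]
contact_force: [0.8, 1.3, -0.5]
width: 0.0267
t 11.33 pos [0.4937 0.1253 0.1225] w 0.0265 F [-0.3 -0.2  0.3]
x [ 0.107 -0.994 -0.   ] y [ 0.001  0.    -1.   ] z [0.994 0.107 0.001]
linear [0.0, 0.0975, -0.0] rot [-0.0006, 0.004, -0.0001] rows >= 3.0
ang 5.838791456610979 rail outer u 0.10304076149067132 uc 0.07604076149067132 47 t 0.46939439119806303 tcp t 0.5039019943982771 u 0.07445337751471906
0.022 [(np.float64(0.489), 61), (np.float64(0.49), 26), (np.float64(0.59), 9)]
0.03 [(np.float64(0.487), 19), (np.float64(0.488), 39), (np.float64(0.489), 61), (np.float64(0.49), 29), (np.float64(0.58), 43), (np.float64(0.581), 51), (np.float64(0.582), 32), (np.float64(0.583), 64), (np.float64(0.584), 32), (np.float64(0.59), 26)]
0.038 [(np.float64(0.589), 9), (np.float64(0.59), 46), (np.float64(0.591), 9)]
0.0475 [(np.float64(0.59), 41), (np.float64(0.591), 33), (np.float64(0.592), 69), (np.float64(0.593), 46), (np.float64(0.594), 58), (np.float64(0.595), 65), (np.float64(0.596), 43), (np.float64(0.597), 68), (np.float64(0.598), 48), (np.float64(0.599), 57), (np.float64(0.6), 72), (np.float64(0.601), 41), (np.float64(0.602), 64), (np.float64(0.603), 61), (np.float64(0.604), 47), (np.float64(0.605), 70), (np.float64(0.606), 54), (np.float64(0.607), 53), (np.float64(0.608), 71), (np.float64(0.609), 50), (np.float64(0.61), 57), (np.float64(0.611), 69), (np.float64(0.612), 57), (np.float64(0.613), 54), (np.float64(0.614), 66), (np.float64(0.615), 51), (np.float64(0.616), 54), (np.float64(0.617), 33)]
```

View pics/w10.png

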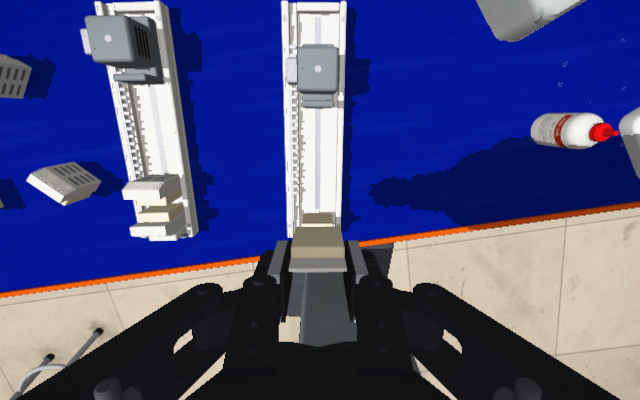

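```bash
cat >> h.py <<'E'
def held(f,s_pos,ang):
    "extent of stuff between pads, along tray dir e and n, rel TCP"
    W=pts(f['d'],f['K'],f['P']); W=W[np.isfinite(W[...,2])]; a=np.radians(ang); e=np.array([np.cos(a),np.sin(a)]); n=np.array([-e[1],e[0]])
    r=W[:,:2]-s_pos[:2]; t=r@e;u=r@n;z=W[:,2]-s_pos[2]
    m=(abs(u)<.0115)&(abs(t)<.03)&(z>.0)&(z<.035)
    for z0 in np.arange(0,.034,.004):
        k=m&(z>z0)&(z<=z0+.004)
        if k.sum()>5: print('z',round(z0,3),'n',k.sum(),'t',np.percentile(t[k],[1,99]).round(4))
E
python3 - <<'E'
from h import *
f=np.load('w10.npz'); s=manip.sense(); held(f,s['position'],5.9)
E
```

```text
z 0.0 n 144 t [0.0089 0.0102]
z 0.004 n 179 t [0.0051 0.0102]
z 0.008 n 682 t [0.0032 0.0098]
z 0.012 n 202 t [0.0029 0.0044]
z 0.016 n 315 t [0.0017 0.0042]
z 0.02 n 15 t [0.0027 0.0039]
```

```bash
python3 -m inch '{"linear":[[0,0.04,0],[0,0.07,0],[0,0.085,0],[0,0.092,0],[0,0.0965,0],[0,0.0965,0],[0,0.0965,0]],"rot":[[0,0.004,0],[0,0.004,0],[0,0.004,0],[0,0.004,0],[0,0.004,0],[0,0.004,0],[0,0.004,0]],"hand":[0.2,0.2,0.2,0.2,0.2,0.2,0.2]}' 40
python3 -c "
from h import *
st()"
```

```text
time: 11.92
position: [0.4944, 0.1255, 0.0268]
eef_rot: [-1.255, 1.131, -1.133]
contact_force: [0.0, -0.1, 0.0]
width: 0.027
t 11.92 pos [0.4944 0.1255 0.0268] w 0.027 F [ 0.  -0.1  0. ]
x [ 0.104 -0.995 -0.   ] y [ 0.002  0.    -1.   ] z [0.995 0.104 0.002]
```

```bash
python3 -m inch '{"linear":[[0,0.001,0],[0,0.0017,0],[0,0.0017,0]],"rot":[[0,0,0],[0,0,0],[0,0,0]],"hand":[0.2,0.2,0.2]}' 40
python3 -m inch '{"linear":[[0,0,0],[0,0,0],[0,0,0],[0,0,0]],"rot":[[0,0,0],[0,0,0],[0,0,0],[0,0,0]],"hand":[0.4,0.55,0.55,0.55]}' 40
python3 -m inch '{"linear":[[0,-0.02,0],[0,-0.06,0],[0,-0.09,0],[0,-0.09,0]],"rot":[[0,0,0],[0,0,0],[0,0,0],[0,0,0]],"hand":[0.55,0.55,0.55,0.55]}' 40
python3 - <<'E'
from h import *
p,d,K,P=snap('wrist'); np.savez('w11.npz',p=p,d=d,K=K,P=P); save('w11.png',p)
tgo('deep',.040,.0,.115,0)
E
```

```text
time: 12.17
position: [0.4947, 0.1255, 0.0255]
eef_rot: [-1.254, 1.13, -1.133]
contact_force: [0.1, -0.8, -0.1]
width: 0.0262
time: 12.5
position: [0.4947, 0.1255, 0.0256]
eef_rot: [-1.254, 1.13, -1.133]
contact_force: [0.3, -0.4, -0.2]
width: 0.0469
time: 12.83
position: [0.4971, 0.1259, 0.1208]
eef_rot: [-1.248, 1.125, -1.136]
contact_force: [0.3, -0.3, 1.0]
width: 0.0468
t 12.88 pos [0.496  0.1257 0.1184] w 0.0471 F [-0.3 -0.7 -0.7]
x [ 0.104 -0.995 -0.   ] y [ 0.008  0.001 -1.   ] z [0.995 0.104 0.008]
linear [-0.1326, 0.0035, 0.0119] rot [0.0006, 3.1208, -0.0129] rows >= 25.0
```

View pics/w11.png

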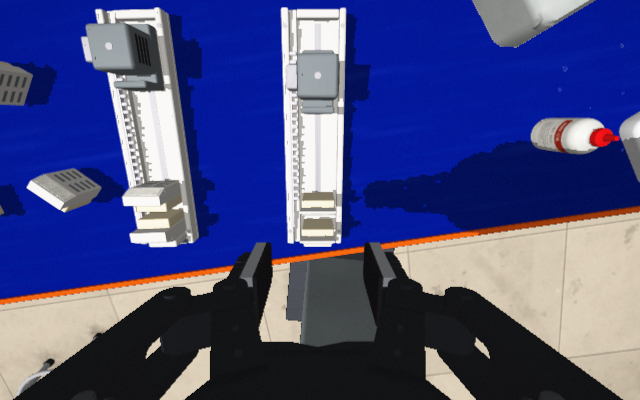

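```bash
sed -i "s/^TR=.*/TR={'deep':(7.16,.4825,.1962),'std':(5.91,.478,.0748)}/" h.py
python3 -c "
from h import *
tgo('deep',.038,.0,.115,1)"
```

```text
t 12.88 pos [0.496  0.1257 0.1184] w 0.0471 F [-0.3 -0.7 -0.7]
x [ 0.104 -0.995 -0.   ] y [ 0.008  0.001 -1.   ] z [0.995 0.104 0.008]
linear [-0.1335, 0.0035, 0.0099] rot [-0.0083, -0.0208, -0.0004] rows >= 4.0
```

```bash
python3 -m inch '{"linear":[[-0.033,0,0.003],[-0.066,0,0.006],[-0.1,0,0.008],[-0.1335,0.003,0.01],[-0.1335,0.003,0.01],[-0.1335,0.003,0.01]],"rot":[[-0.008,-0.021,0],[-0.008,-0.021,0],[-0.008,-0.021,0],[-0.008,-0.021,0],[-0.008,-0.021,0],[-0.008,-0.021,0]],"hand":[0.55,0.55,0.55,0.55,0.55,0.55]}' 40
python3 - <<'E'
from h import *
p,d,K,P=snap('wrist'); np.savez('w12.npz',p=p,d=d,K=K,P=P); save('w12.png',p)
tgo('deep',.038,.0,.024,1)
s=manip.sense();pos=s['position'][:2]
W=pts(d,K,P); W=W[np.isfinite(W[...,2])]
ang,uo,n_,tm,w,e,n=tray_fit(W,.20,.32,7.1)
t=w[:,:2]@e; u=w[:,:2]@n; z=w[:,2]; print('ang',ang,'rail outer u',uo,'uc',uo-.027,n_,'t',tm, 'tcp t',pos@e,'u',pos@n)
for z0,z1 in((.022,.03),(.03,.0375),(.038,.0475)):
    m=(z>z0)&(z<z1)&(abs(u-uo+.027)<.012); h=np.histogram(t[m],np.arange(.46,.62,.002))
    print(z0,[(round(b,3),int(c)) for c,b in zip(*h) if c>8])
m=(z>.033)&(z<.0475)&(t<.54); print(np.percentile(u[m],[2,98]))
E
```

```text
time: 13.38
position: [0.4911, 0.2606, 0.1142]
eef_rot: [-1.268, 1.116, -1.114]
contact_force: [-0.0, -0.2, -0.2]
width: 0.047
t 13.43 pos [0.4914 0.2596 0.1144] w 0.047 F [-0.7 -0.2  0.3]
x [ 0.126 -0.992  0.   ] y [-0.001 -0.    -1.   ] z [ 0.992  0.126 -0.002]
linear [0.0001, 0.0904, 0.0007] rot [0.0015, 0.0014, 0.0003] rows >= 3.0
ang 7.162137980759371 rail outer u 0.2241568388268541 uc 0.1971568388268541 47 t 0.4732319568698886 tcp t 0.5198981328876061 u 0.19626567485859853
0.022 [(np.float64(0.474), 17), (np.float64(0.476), 56), (np.float64(0.478), 10), (np.float64(0.502), 105), (np.float64(0.528), 72), (np.float64(0.602), 30), (np.float64(0.612), 30)]
0.03 [(np.float64(0.494), 69), (np.float64(0.496), 68), (np.float64(0.498), 73), (np.float64(0.5), 73), (np.float64(0.502), 97), (np.float64(0.508), 26), (np.float64(0.51), 76), (np.float64(0.512), 57), (np.float64(0.526), 9), (np.float64(0.528), 106), (np.float64(0.602), 99), (np.float64(0.604), 99), (np.float64(0.606), 33), (np.float64(0.612), 34)]
0.038 [(np.float64(0.486), 37), (np.float64(0.488), 67), (np.float64(0.49), 74), (np.float64(0.492), 73), (np.float64(0.494), 158), (np.float64(0.516), 42), (np.float64(0.518), 85), (np.float64(0.52), 79), (np.float64(0.522), 87), (np.float64(0.524), 121), (np.float64(0.526), 114), (np.float64(0.528), 18), (np.float64(0.612), 80)]
[0.18462834 0.2110924 ]
```

View pics/w12.png

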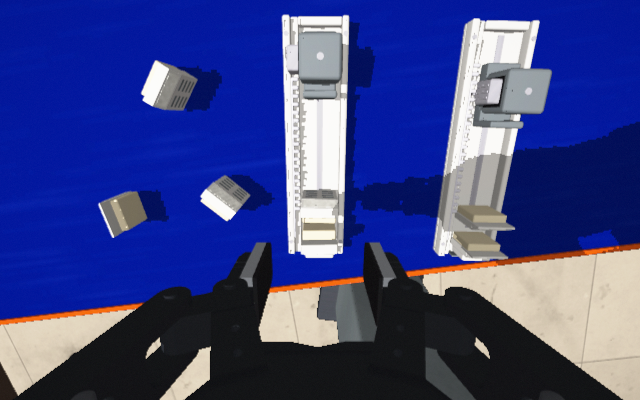

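```bash
python3 -m inch '{"linear":[[0,0.04,0],[0,0.07,0.0005],[0,0.09,0.0005],[0,0.09,0.0005],[0,0.09,0.0005]],"rot":[[0,0,0],[0,0,0],[0,0,0],[0,0,0],[0,0,0]],"hand":[0.55,0.55,0.55,0.55,0.55]}' 40
python3 -m inch '{"linear":[[0,0,0],[0,0,0],[0,0,0],[0,0,0],[0,0,0]],"rot":[[0,0,0],[0,0,0],[0,0,0],[0,0,0],[0,0,0]],"hand":[0.2,0.2,0.2,0.2,0.2]}' 40
python3 -m inch '{"linear":[[0,-0.03,0],[0,-0.07,0],[0,-0.09,0],[0,-0.09,0]],"rot":[[0,0,0],[0,0,0],[0,0,0],[0,0,0]],"hand":[0.2,0.2,0.2,0.2]}' 40
python3 -m inch '{"linear":[[0,0,0],[0,0,0],[0,0,0],[0,0,0],[0,0,0],[0,0,0],[0,0,0],[0,0,0]],"rot":[[0,-0.12,0],[0,-0.24,0],[0,-0.36,0],[0,-0.48,0],[0,-0.6,0],[0,-0.72,0],[0,-0.84,0],[0,-0.96,0]],"hand":[0.2,0.2,0.2,0.2,0.2,0.2,0.2,0.2]}' 40
python3 -m inch '{"linear":[[0,0,0],[0,0,0],[0,0,0],[0,0,0],[0,0,0],[0,0,0],[0,0,0],[0,0,0]],"rot":[[0,-0.12,0],[0,-0.24,0],[0,-0.36,0],[0,-0.48,0],[0,-0.6,0],[0,-0.72,0],[0,-0.84,0],[0,-0.96,0]],"hand":[0.2,0.2,0.2,0.2,0.2,0.2,0.2,0.2]}' 40
python3 -m inch '{"linear":[[0,0,0],[0,0,0],[0,0,0],[0,0,0],[0,0,0],[0,0,0],[0,0,0],[0,0,0]],"rot":[[0,-0.12,0],[0,-0.24,0],[0,-0.36,0],[0,-0.48,0],[0,-0.6,0],[0,-0.72,0],[0,-0.84,0],[0,-0.96,0]],"hand":[0.2,0.2,0.2,0.2,0.2,0.2,0.2,0.2]}' 40
python3 -c "
from h import *
tgo('deep',.038,.0,.115,0)"
```

```text
time: 13.85
position: [0.4914, 0.2584, 0.0239]
eef_rot: [-1.269, 1.118, -1.116]
contact_force: [-0.3, -0.7, 0.5]
width: 0.0469
time: 14.27
position: [0.4924, 0.2585, 0.0255]
eef_rot: [-1.267, 1.117, -1.116]
contact_force: [0.2, -3.2, 7.4]
width: 0.0271
time: 14.6
position: [0.4948, 0.2596, 0.1208]
eef_rot: [-1.259, 1.112, -1.118]
contact_force: [-0.5, 0.5, -0.4]
width: 0.027
time: 15.27
position: [0.4945, 0.2595, 0.1206]
eef_rot: [-1.534, 0.371, -0.38]
contact_force: [-0.4, 0.6, -0.1]
width: 0.0267
time: 15.93
position: [0.4943, 0.2594, 0.1204]
eef_rot: [-1.536, -0.387, 0.376]
contact_force: [0.3, 0.8, -0.4]
width: 0.0271
time: 16.6
position: [0.4941, 0.2594, 0.1202]
eef_rot: [-1.265, -1.127, 1.117]
contact_force: [-0.4, -0.3, -0.2]
width: 0.0269
t 16.6 pos [0.4941 0.2594 0.1202] w 0.0269 F [-0.4 -0.3 -0.2]
x [0.118 0.993 0.003] y [ 0.006  0.002 -1.   ] z [-0.993  0.118 -0.006]
linear [-0.0001, 0.0052, 0.0021] rot [0.0062, -0.2432, 0.0024] rows >= 2.0
```

```bash
python3 -m inch '{"linear":[[0,0,0.004],[0,0,0.004],[0,0,0.004],[0,0,0.004]],"rot":[[0.006,-0.12,0.002],[0.006,-0.243,0.002],[0.006,-0.243,0.002],[0.006,-0.243,0.002]],"hand":[0.2,0.2,0.2,0.2]}' 40
python3 - <<'E'
from h import *
p,d,K,P=snap('wrist'); np.savez('w13.npz',p=p,d=d,K=K,P=P); save('w13.png',p)
tgo('deep',.036,.0,.0255,0)
held(np.load('w13.npz'),manip.sense()['position'],7.16)
E
```

```text
time: 16.93
position: [0.49, 0.2598, 0.12]
eef_rot: [-1.149, -1.298, 1.297]
contact_force: [-0.3, -0.2, -0.6]
width: 0.0268
t 16.98 pos [0.49   0.2598 0.12  ] w 0.0269 F [0.7 0.9 0.3]
x [-0.12   0.993  0.   ] y [ 0.  0. -1.] z [-0.993 -0.12  -0.   ]
linear [-0.0005, 0.0945, 0.0001] rot [0.0002, -0.0046, 0.0003] rows >= 3.0
z 0.0 n 133 t [-0.009  -0.0078]
z 0.004 n 184 t [-0.0091 -0.0045]
z 0.008 n 333 t [-0.0088  0.011 ]
z 0.012 n 352 t [-0.0084 -0.005 ]
z 0.016 n 952 t [-0.0064  0.0037]
z 0.02 n 146 t [-0.0045  0.003 ]
```

View pics/w13.png

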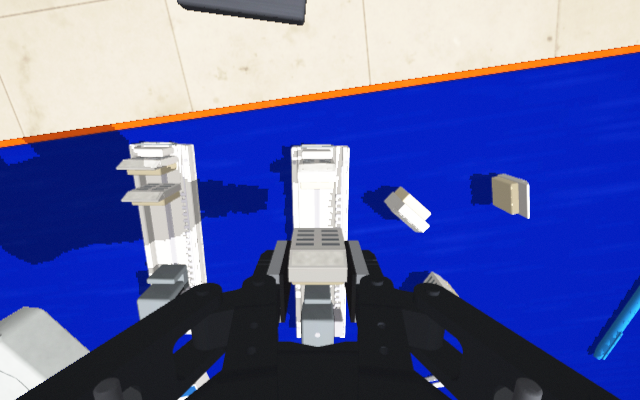

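```bash
python3 -m inch '{"linear":[[0,0.04,0],[0,0.07,0],[0,0.085,0],[0,0.092,0],[0,0.0945,0],[0,0.0955,0],[0,0.0955,0]],"rot":[[0,-0.0046,0],[0,-0.0046,0],[0,-0.0046,0],[0,-0.0046,0],[0,-0.0046,0],[0,-0.0046,0],[0,-0.0046,0]],"hand":[0.2,0.2,0.2,0.2,0.2,0.2,0.2]}' 40
python3 -c "
from h import *
st()"
```

```text
time: 17.57
position: [0.4906, 0.26, 0.0254]
eef_rot: [-1.149, -1.3, 1.298]
contact_force: [-0.8, -0.4, -0.4]
width: 0.027
t 17.57 pos [0.4906 0.26   0.0254] w 0.027 F [-0.8 -0.4 -0.4]
x [-0.122  0.993  0.001] y [ 0.001  0.001 -1.   ] z [-0.993 -0.122 -0.001]
```

```bash
python3 -m inch '{"linear":[[0,0.0005,0],[0,0,0],[0,0,0],[0,-0.03,0],[0,-0.07,0],[0,-0.1,0],[0,-0.1,0]],"rot":[[0,0,0],[0,0,0],[0,0,0],[0,0,0],[0,0,0],[0,0,0],[0,0,0]],"hand":[0.4,0.55,0.55,0.55,0.55,0.55,0.55]}' 40
python3 -c "
from h import *
go(.53,.36,.13,97)"
```

```text
time: 18.15
position: [0.4931, 0.2611, 0.1315]
eef_rot: [-1.153, -1.308, 1.291]
contact_force: [1.1, 0.6, 0.9]
width: 0.0471
t 18.15 pos [0.4931 0.2611 0.1315] w 0.0471 F [1.1 0.6 0.9]
x [-0.122  0.993  0.003] y [ 0.01   0.004 -1.   ] z [-0.992 -0.122 -0.01 ]
linear [0.0936, 0.0023, -0.0486] rot [0.0102, -0.0, 0.0032] rows >= 3.0
```

```bash
python3 -m inch '{"linear":[[0.03,0,-0.016],[0.06,0,-0.032],[0.0936,0.002,-0.0486],[0.0936,0.002,-0.0486],[0.0936,0.002,-0.0486]],"rot":[[0.01,0,0.003],[0.01,0,0.003],[0.01,0,0.003],[0.01,0,0.003],[0.01,0,0.003]],"hand":[0.55,0.55,0.55,0.55,0.55]}' 40
python3 - <<'E'
from h import *
p,d,K,P=snap('wrist'); np.savez('w14.npz',p=p,d=d,K=K,P=P); save('w14.png',p)
st()
b=(.43,.60,.32,.45); im,z=ortho(['w14.npz'],*b,4000); save('o14.png',grid(im,b[1],b[3],4000)); save('o14z.png',grid(zcol(z,-.005,.045),b[1],b[3],4000))
E
```

```text
time: 18.57
position: [0.5298, 0.3611, 0.1296]
eef_rot: [-1.148, -1.299, 1.3]
contact_force: [-0.0, -0.4, -0.0]
width: 0.0469
t 18.62 pos [0.5295 0.3599 0.1296] w 0.047 F [ 0.7 -0.2  0.1]
x [-0.122  0.992 -0.   ] y [-0.001 -0.    -1.   ] z [-0.992 -0.122  0.001]
```

View pics/w14.png

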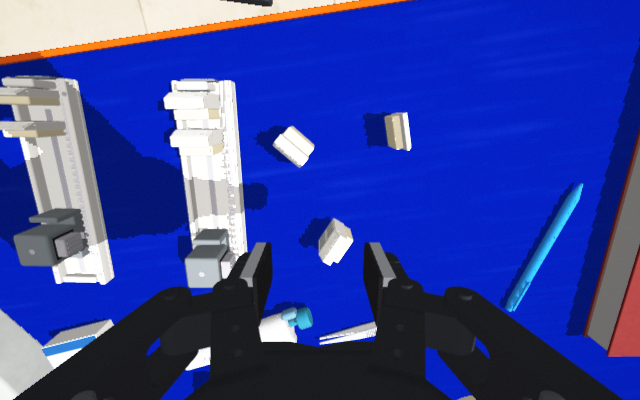

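View pics/o14.png

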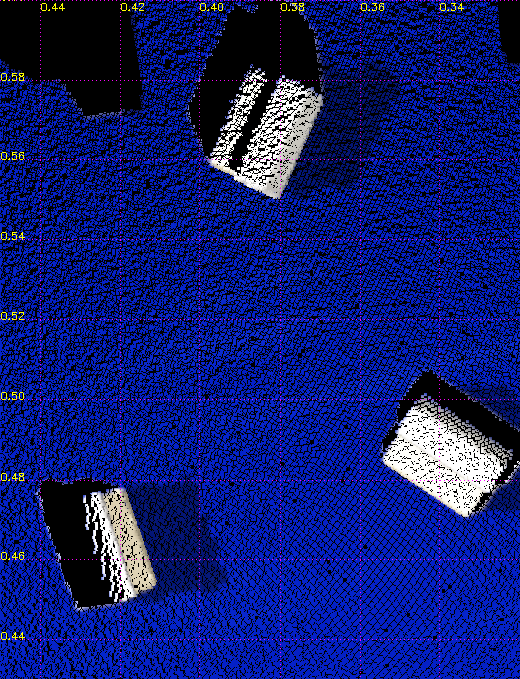

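View pics/o14z.png

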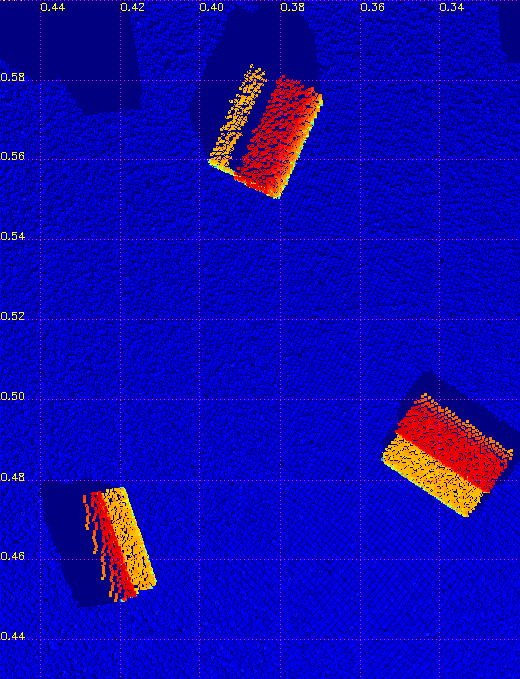

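```bash
cat >> h.py <<'E'
def bench(fn,c,r,deep):
    "block near c: shoulder strip & top strip -> centre, x_b angle"
    f=np.load(fn); W=pts(f['d'],f['K'],f['P']); W=W[np.isfinite(W[...,2])]
    w=W[np.hypot(W[:,0]-c[0],W[:,1]-c[1])<r]
    sh=w[abs(w[:,2]-.030)<.0015][:,:2]; tp=w[abs(w[:,2]-.040)<.0015][:,:2]
    for nm,q in(('sh',sh),('top',tp)):
        (cx,cy),(a,b),an=cv2.minAreaRect((q*1000).astype(np.float32)); 
        if a<b: an+=90; a,b=b,a
        print(nm,len(q),'c',round(cx,1),round(cy,1),'L',round(a,1),'W',round(b,1),'long dir',round(an,1))
    print('mean sh-top dir',np.degrees(np.arctan2(*(sh.mean(0)-tp.mean(0))[::-1])).round(1))
E
python3 - <<'E'
from h import *
bench('w14.npz',(.568,.387),.025,1)
bench('w14.npz',(.487,.34),.025,1)
bench('w14.npz',(.465,.427),.025,0)
E
```

```text
sh 194 c 567.0 383.8 L 27.4 W 20.2 long dir 156.0
top 318 c 566.4 381.6 L 28.5 W 9.9 long dir 157.3
mean sh-top dir 76.8
sh 337 c 486.2 338.4 L 26.6 W 20.0 long dir 56.5
top 396 c 488.0 337.2 L 27.8 W 8.8 long dir 56.2
mean sh-top dir 148.6
sh 279 c 463.7 420.7 L 27.0 W 12.3 long dir 18.5
top 131 c 463.7 422.0 L 27.4 W 3.0 long dir 18.7
mean sh-top dir -74.2
```

```bash
python3 -c "
from h import *
go(.567,.3838,.08,156.3)"
```

```text
t 18.62 pos [0.5295 0.3599 0.1296] w 0.047 F [ 0.7 -0.2  0.1]
x [-0.122  0.992 -0.   ] y [-0.001 -0.    -1.   ] z [-0.992 -0.122  0.001]
linear [0.0191, 0.0496, -0.0402] rot [-0.0009, -1.0344, 0.0001] rows >= 9.0
```

```bash
python3 -m inch '{"linear":[[0.004,0.01,-0.01],[0.008,0.01,-0.02],[0.012,0.02,-0.03],[0.0191,0.02,-0.0402],[0.0191,0.03,-0.0402],[0.0191,0.03,-0.0402],[0.0191,0.03,-0.0402],[0.0191,0.03,-0.0402]],"rot":[[0,-0.12,0],[0,-0.24,0],[0,-0.36,0],[0,-0.48,0],[0,-0.6,0],[0,-0.72,0],[0,-0.84,0],[0,-0.96,0]],"hand":[0.55,0.55,0.55,0.55,0.55,0.55,0.55,0.55]}' 40
python3 - <<'E'
from h import *
p,d,K,P=snap('wrist'); np.savez('w15.npz',p=p,d=d,K=K,P=P); save('w15.png',p)
bench('w15.npz',(.568,.387),.025,1)
go(.567,.3838,.06,156.3)
E
```

```text
time: 19.28
position: [0.5668, 0.3824, 0.0994]
eef_rot: [-0.48, -1.95, 1.952]
contact_force: [-0.5, -0.0, 0.6]
width: 0.0469
sh 232 c 567.4 383.7 L 27.1 W 20.1 long dir 156.0
top 455 c 566.4 381.6 L 27.9 W 9.4 long dir 157.2
mean sh-top dir 65.1
t 19.33 pos [0.5669 0.3825 0.0995] w 0.0468 F [-0.6  0.5 -0.1]
x [-0.889  0.457  0.001] y [-0.001 -0.001 -1.   ] z [-0.457 -0.889  0.001]
linear [0.0005, 0.0395, -0.0013] rot [-0.0014, -0.061, 0.0009] rows >= 1.0
```

View pics/w15.png

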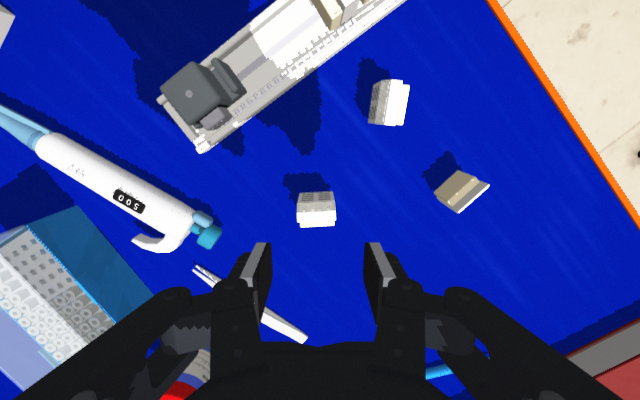

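```bash
python3 -m inch '{"linear":[[0.0005,0.02,-0.0013],[0.0005,0.055,-0.0013],[0.0005,0.075,-0.0013],[0.0005,0.0805,-0.0013],[0.0005,0.0805,-0.0013],[0.0005,0.0805,-0.0013]],"rot":[[0,-0.061,0],[0,-0.061,0],[0,-0.061,0],[0,-0.061,0],[0,-0.061,0],[0,-0.061,0]],"hand":[0.55,0.55,0.55,0.55,0.55,0.55]}' 40
python3 -m inch '{"linear":[[0,0,0],[0,0,0],[0,0,0],[0,0,0],[0,0,0]],"rot":[[0,0,0],[0,0,0],[0,0,0],[0,0,0],[0,0,0]],"hand":[0.2,0.2,0.2,0.2,0.2]}' 40
python3 -m inch '{"linear":[[0,-0.03,0],[0,-0.07,0],[0,-0.1,0],[0,-0.1,0]],"rot":[[0,0,0],[0,0,0],[0,0,0],[0,0,0]],"hand":[0.2,0.2,0.2,0.2]}' 40
python3 -c "
from h import *
tgo('deep',.062,.0,.12,0)"
```

```text
time: 19.83
position: [0.5675, 0.3836, 0.0202]
eef_rot: [-0.42, -1.992, 1.993]
contact_force: [1.7, 0.6, 0.5]
width: 0.0473
time: 20.25
position: [0.5686, 0.3841, 0.0225]
eef_rot: [-0.423, -1.995, 1.992]
contact_force: [0.4, -1.4, 7.8]
width: 0.0269
time: 20.58
position: [0.5712, 0.3857, 0.1307]
eef_rot: [-0.432, -2.006, 1.987]
contact_force: [0.6, 0.2, 0.7]
width: 0.0268
t 20.58 pos [0.5712 0.3857 0.1307] w 0.0268 F [0.6 0.2 0.7]
x [-0.915  0.404 -0.009] y [ 0.013  0.007 -1.   ] z [-0.404 -0.915 -0.011]
linear [0.001, 0.0092, 0.1352] rot [0.0148, 1.0299, -0.0021] rows >= 9.0
```

```bash
python3 -m inch '{"linear":[[0,0,0.015],[0,0,0.03],[0,0,0.05],[0,0,0.07],[0,0,0.09],[0,0,0.11],[0.001,0,0.13],[0.001,0,0.135]],"rot":[[0,0.12,0],[0,0.24,0],[0,0.36,0],[0,0.48,0],[0,0.6,0],[0,0.72,0],[0,0.84,0],[0.014,0.96,-0.002]],"hand":[0.2,0.2,0.2,0.2,0.2,0.2,0.2,0.2]}' 40
python3 -c "
from h import *
tgo('deep',.062,.0,.12,0)"
```

```text
time: 21.25
position: [0.5145, 0.2606, 0.1298]
eef_rot: [-1.115, -1.346, 1.346]
contact_force: [0.2, 0.2, 0.1]
width: 0.027
t 21.25 pos [0.5145 0.2606 0.1298] w 0.027 F [0.2 0.2 0.1]
x [-0.187  0.982 -0.   ] y [ 0.001 -0.    -1.   ] z [-0.982 -0.187 -0.001]
linear [0.0017, 0.0098, -0.0016] rot [0.0006, 0.0628, -0.0005] rows >= 1.0
```

```bash
python3 -m inch '{"linear":[[0.0017,0.009,-0.0016],[0.0017,0.0095,-0.0016],[0.0017,0.0095,-0.0016]],"rot":[[0,0.063,0],[0,0.063,0],[0,0.063,0]],"hand":[0.2,0.2,0.2]}' 40
python3 - <<'E'
from h import *
p,d,K,P=snap('wrist'); np.savez('w16.npz',p=p,d=d,K=K,P=P); save('w16.png',p)
tgo('deep',.062,.0,.028,0)
s=manip.sense();pos=s['position'];held(np.load('w16.npz'),pos,7.16)
W=pts(d,K,P); W=W[np.isfinite(W[...,2])]
ang,uo,n_,tm,w,e,n=tray_fit(W,.20,.32,7.1)
t=w[:,:2]@e; u=w[:,:2]@n; z=w[:,2]; print('ang',ang,'uc',uo-.027, 'tcp s',pos[:2]@e-.4825,'u',pos[:2]@n-.1962)
for z0,z1 in((.022,.03),(.03,.0375),(.038,.0475)):
    m=(z>z0)&(z<z1)&(abs(u-uo+.027)<.012); h=np.histogram(t[m]-.4825,np.arange(-.02,.15,.002))
    print(z0,[(round(b,3),int(c)) for c,b in zip(*h) if c>8])
E
```

```text
time: 21.5
position: [0.5158, 0.2626, 0.1204]
eef_rot: [-1.147, -1.303, 1.302]
contact_force: [-0.3, 0.5, -0.3]
width: 0.0266
t 21.55 pos [0.5159 0.2627 0.1206] w 0.0269 F [-0.3 -0.2  0.6]
x [-0.127  0.992 -0.   ] y [ 0.001 -0.    -1.   ] z [-0.992 -0.127 -0.001]
linear [-0.0002, 0.0926, 0.0002] rot [0.0011, 0.0026, -0.0003] rows >= 3.0
z 0.0 n 148 t [-0.0126 -0.0115]
z 0.004 n 308 t [-0.0125  0.0076]
z 0.008 n 315 t [-0.0124  0.0061]
z 0.012 n 373 t [-0.011  -0.0013]
z 0.016 n 867 t [-0.009 -0.   ]
ang 7.083893698306737 uc 0.19808199059130968 tcp s 0.06187983778224676 u 0.0009080988324135786
0.022 [(np.float64(-0.008), 58), (np.float64(-0.006), 92), (np.float64(-0.004), 93), (np.float64(-0.002), 23), (np.float64(-0.0), 15), (np.float64(0.026), 28), (np.float64(0.028), 28), (np.float64(0.128), 53), (np.float64(0.13), 28)]
0.03 [(np.float64(-0.0), 48), (np.float64(0.014), 96), (np.float64(0.016), 74), (np.float64(0.018), 85), (np.float64(0.02), 32), (np.float64(0.028), 61), (np.float64(0.042), 62), (np.float64(0.044), 86), (np.float64(0.046), 67), (np.float64(0.124), 21), (np.float64(0.128), 78), (np.float64(0.13), 54)]
0.038 [(np.float64(-0.0), 25), (np.float64(0.002), 98), (np.float64(0.004), 101), (np.float64(0.006), 101), (np.float64(0.008), 100), (np.float64(0.01), 100), (np.float64(0.012), 33), (np.float64(0.028), 69), (np.float64(0.03), 108), (np.float64(0.032), 99), (np.float64(0.034), 94), (np.float64(0.036), 77), (np.float64(0.038), 91), (np.float64(0.128), 115), (np.float64(0.13), 84)]
```

View pics/w16.png

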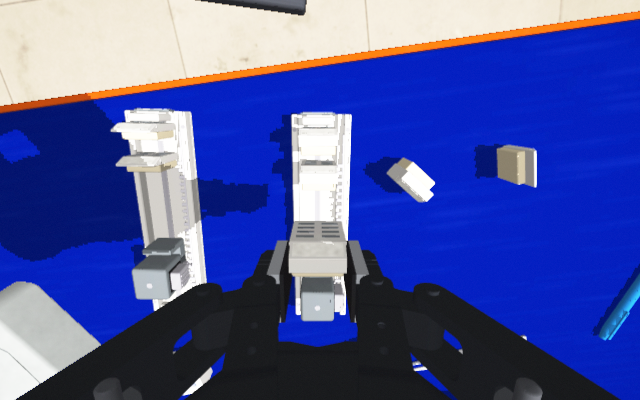

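```bash
python3 -m inch '{"linear":[[0,0.03,-0.002],[0,0.065,-0.002],[0,0.08,-0.002],[0,0.088,-0.002],[0,0.092,-0.002],[0,0.093,-0.002],[0,0.093,-0.002]],"rot":[[0,0.0026,0],[0,0.0026,0],[0,0.0026,0],[0,0.0026,0],[0,0.0026,0],[0,0.0026,0],[0,0.0026,0]],"hand":[0.2,0.2,0.2,0.2,0.2,0.2,0.2]}' 40
python3 -c "
from h import *
st()"
```

```text
time: 22.13
position: [0.5187, 0.2633, 0.0286]
eef_rot: [-1.149, -1.303, 1.3]
contact_force: [-0.7, 0.4, -0.0]
width: 0.0269
t 22.13 pos [0.5187 0.2633 0.0286] w 0.0269 F [-0.7  0.4 -0. ]
x [-0.125  0.992  0.   ] y [ 0.003  0.    -1.   ] z [-0.992 -0.125 -0.003]
```

```bash
python3 -m inch '{"linear":[[0,0.001,0],[0,0.001,0],[0,0.001,0],[0,0,0],[0,-0.03,0],[0,-0.07,0],[0,-0.1,0],[0,-0.1,0]],"rot":[[0,0,0],[0,0,0],[0,0,0],[0,0,0],[0,0,0],[0,0,0],[0,0,0],[0,0,0]],"hand":[0.2,0.35,0.55,0.55,0.55,0.55,0.55,0.55]}' 40
python3 - <<'E'
from h import *
p,d,K,P=snap('wrist'); np.savez('w17.npz',p=p,d=d,K=K,P=P); save('w17.png',p)
bench('w17.npz',(.487,.34),.025,1)
go(.4862,.3384,.10,56.5)
E
```

```text
time: 22.8
position: [0.5211, 0.2645, 0.1349]
eef_rot: [-1.153, -1.312, 1.293]
contact_force: [0.7, -0.0, 0.1]
width: 0.0466
sh 301 c 486.0 337.9 L 27.6 W 20.0 long dir 56.4
top 359 c 488.2 336.9 L 28.1 W 8.8 long dir 56.5
mean sh-top dir 150.3
t 22.85 pos [0.52  0.264 0.132] w 0.0471 F [-0.  -0.5 -0.4]
x [-0.125  0.992  0.002] y [ 0.008  0.003 -1.   ] z [-0.992 -0.125 -0.009]
linear [0.078, 0.0319, 0.0244] rot [0.0076, 0.7105, 0.0048] rows >= 6.0
```

View pics/w17.png

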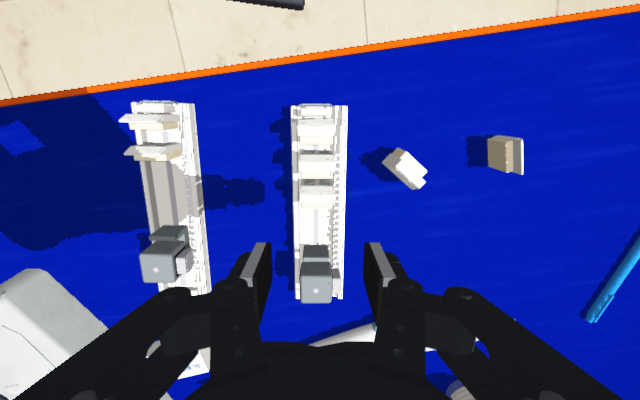

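```bash
python3 -m inch '{"linear":[[0.015,0,0.004],[0.03,0,0.008],[0.045,0,0.012],[0.06,0.01,0.018],[0.078,0.02,0.024],[0.078,0.032,0.0244],[0.078,0.032,0.0244],[0.078,0.032,0.0244]],"rot":[[0.0076,0.12,0.005],[0.0076,0.24,0.005],[0.0076,0.36,0.005],[0.0076,0.48,0.005],[0.0076,0.6,0.005],[0.0076,0.71,0.005],[0.0076,0.71,0.005],[0.0076,0.71,0.005]],"hand":[0.55,0.55,0.55,0.55,0.55,0.55,0.55,0.55]}' 40
python3 - <<'E'
from h import *
p,d,K,P=snap('wrist'); np.savez('w18.npz',p=p,d=d,K=K,P=P); save('w18.png',p)
bench('w18.npz',(.487,.34),.025,1)
go(.486,.338,.018,56.5)
E
```

```text
time: 23.52
position: [0.4856, 0.338, 0.0989]
eef_rot: [-1.43, -0.77, 0.774]
contact_force: [0.8, -0.6, 0.7]
width: 0.0468
sh 407 c 481.3 341.5 L 27.3 W 8.6 long dir 56.2
top 436 c 487.6 337.3 L 27.9 W 8.2 long dir 56.8
mean sh-top dir 146.1
t 23.57 pos [0.4862 0.338  0.0996] w 0.0469 F [-0.1  0.   0.8]
x [ 0.549  0.836 -0.001] y [-0.001 -0.001 -1.   ] z [-0.836  0.549  0.   ]
linear [-0.0, 0.0816, 0.0002] rot [-0.0002, 0.0041, -0.001] rows >= 2.0
```

View pics/w18.png

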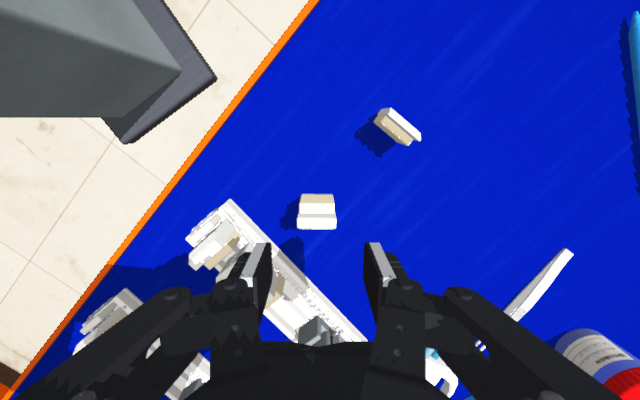

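```bash
python3 -m inch '{"linear":[[0,0.02,0],[0,0.055,0],[0,0.075,0],[0,0.081,0],[0,0.081,0],[0,0.081,0]],"rot":[[0,0,0],[0,0,0],[0,0,0],[0,0,0],[0,0,0],[0,0,0]],"hand":[0.55,0.55,0.55,0.55,0.55,0.55]}' 40
python3 -m inch '{"linear":[[0,0,0],[0,0,0],[0,0,0],[0,0,0],[0,0,0]],"rot":[[0,0,0],[0,0,0],[0,0,0],[0,0,0],[0,0,0]],"hand":[0.2,0.2,0.2,0.2,0.2]}' 40
python3 -m inch '{"linear":[[0,-0.03,0],[0,-0.07,0],[0,-0.1,0],[0,-0.1,0]],"rot":[[0,0,0],[0,0,0],[0,0,0],[0,0,0]],"hand":[0.2,0.2,0.2,0.2]}' 40
python3 -m inch '{"linear":[[0,0,0],[0,0,0],[0,0,0],[0,0,0],[0,0,0],[0,0,0],[0,0,0],[0,0,0]],"rot":[[0,0.12,0],[0,0.24,0],[0,0.36,0],[0,0.48,0],[0,0.6,0],[0,0.72,0],[0,0.84,0],[0,0.96,0]],"hand":[0.2,0.2,0.2,0.2,0.2,0.2,0.2,0.2]}' 40
python3 -m inch '{"linear":[[0,0,0],[0,0,0],[0,0,0],[0,0,0],[0,0,0],[0,0,0],[0,0,0],[0,0,0]],"rot":[[0,0.12,0],[0,0.24,0],[0,0.36,0],[0,0.48,0],[0,0.6,0],[0,0.72,0],[0,0.84,0],[0,0.96,0]],"hand":[0.2,0.2,0.2,0.2,0.2,0.2,0.2,0.2]}' 40
python3 -c "
from h import *
tgo('deep',.087,.0,.12,1)"
```

```text
time: 24.07
position: [0.4869, 0.338, 0.0198]
eef_rot: [-1.429, -0.773, 0.772]
contact_force: [0.4, 0.6, 0.7]
width: 0.047
time: 24.48
position: [0.4881, 0.3386, 0.0218]
eef_rot: [-1.429, -0.776, 0.77]
contact_force: [-0.1, -0.9, 6.3]
width: 0.027
time: 24.82
position: [0.4907, 0.3402, 0.1293]
eef_rot: [-1.429, -0.785, 0.761]
contact_force: [0.4, 0.2, -0.6]
width: 0.0269
time: 25.48
position: [0.4908, 0.3402, 0.13]
eef_rot: [-1.563, -0.032, 0.01]
contact_force: [-0.6, 0.0, -0.6]
width: 0.0269
time: 26.15
position: [0.491, 0.3403, 0.1307]
eef_rot: [-1.429, 0.723, -0.739]
contact_force: [-0.2, -0.2, -0.7]
width: 0.0266
t 26.15 pos [0.491  0.3403 0.1307] w 0.0266 F [-0.2 -0.2 -0.7]
x [ 0.591 -0.807  0.002] y [ 0.015  0.008 -1.   ] z [0.807 0.591 0.017]
linear [0.0895, 0.0108, -0.0043] rot [-0.0172, 0.5068, -0.0021] rows >= 5.0
```

```bash
python3 -m inch '{"linear":[[0.02,0,-0.001],[0.04,0,-0.002],[0.06,0,-0.003],[0.075,0,-0.004],[0.0895,0,-0.0043],[0.0895,0.01,-0.0043],[0.0895,0.0105,-0.0043],[0.0895,0.0105,-0.0043]],"rot":[[0,0.12,0],[0,0.24,0],[-0.005,0.36,0],[-0.01,0.48,-0.001],[-0.017,0.507,-0.002],[-0.017,0.507,-0.002],[-0.017,0.507,-0.002],[-0.017,0.507,-0.002]],"hand":[0.2,0.2,0.2,0.2,0.2,0.2,0.2,0.2]}' 40
python3 - <<'E'
from h import *
p,d,K,P=snap('wrist'); np.savez('w19.npz',p=p,d=d,K=K,P=P); save('w19.png',p)
tgo('deep',.087,.0,.028,1)
s=manip.sense();pos=s['position'];held(np.load('w19.npz'),pos,7.16)
W=pts(d,K,P); W=W[np.isfinite(W[...,2])]
ang,uo,n_,tm,w,e,n=tray_fit(W,.20,.32,7.1)
t=w[:,:2]@e; u=w[:,:2]@n; z=w[:,2]; print('ang',ang,'uc',uo-.027, 'tcp s',pos[:2]@e-.4825,'u',pos[:2]@n-.1962)
for z0,z1 in((.022,.03),(.03,.0375),(.038,.0475)):
    m=(z>z0)&(z<z1)&(abs(u-uo+.027)<.012); h=np.histogram(t[m]-.4825,np.arange(-.02,.15,.002))
    print(z0,[(round(b,3),int(c)) for c,b in zip(*h) if c>8])
E
```

```text
time: 26.82
position: [0.5399, 0.2659, 0.1195]
eef_rot: [-1.268, 1.116, -1.114]
contact_force: [-0.5, 0.5, -0.5]
width: 0.0269
t 26.87 pos [0.54   0.2662 0.12  ] w 0.0268 F [-0.3  0.2  0.1]
x [ 0.127 -0.992 -0.   ] y [-0.001  0.    -1.   ] z [ 0.992  0.127 -0.001]
linear [0.0006, 0.092, 0.0006] rot [0.0007, 0.0025, -0.0001] rows >= 3.0
z 0.0 n 141 t [0.0099 0.011 ]
z 0.004 n 648 t [0.0022 0.0109]
z 0.008 n 385 t [0.002  0.0103]
z 0.012 n 213 t [-0.0066  0.0031]
z 0.016 n 838 t [-0.0062  0.003 ]
ang 7.298333989609127 uc 0.19575025624050654 tcp s 0.08690680112596366 u -0.0007966458760891859
0.022 [(np.float64(0.072), 12), (np.float64(0.074), 74), (np.float64(0.124), 30)]
0.03 [(np.float64(0.012), 73), (np.float64(0.014), 56), (np.float64(0.016), 57), (np.float64(0.018), 15), (np.float64(0.072), 41), (np.float64(0.074), 67), (np.float64(0.12), 60), (np.float64(0.122), 89), (np.float64(0.124), 59)]
0.038 [(np.float64(0.004), 20), (np.float64(0.006), 54), (np.float64(0.008), 63), (np.float64(0.01), 65), (np.float64(0.012), 163)]
```

View pics/w19.png

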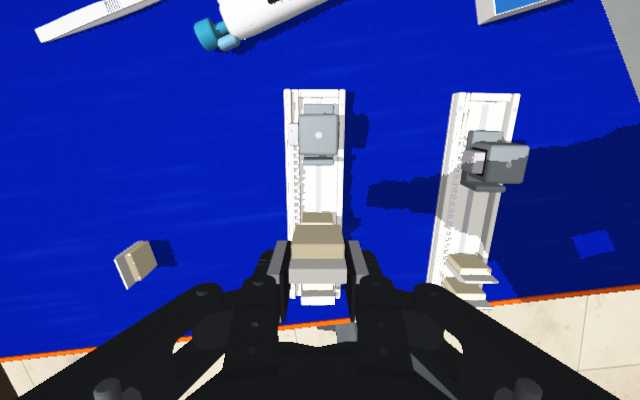

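```bash
python3 -m inch '{"linear":[[0,0.03,0.0025],[0,0.065,0.0025],[0,0.08,0.0025],[0,0.088,0.0025],[0,0.092,0.0025],[0,0.0935,0.0025],[0,0.0935,0.0025]],"rot":[[0,0.0025,0],[0,0.0025,0],[0,0.0025,0],[0,0.0025,0],[0,0.0025,0],[0,0.0025,0],[0,0.0025,0]],"hand":[0.2,0.2,0.2,0.2,0.2,0.2,0.2]}' 40
python3 -m inch '{"linear":[[0,0.0005,0],[0,0.0005,0],[0,0.0005,0],[0,0,0],[0,-0.03,0],[0,-0.07,0],[0,-0.1,0],[0,-0.1,0]],"rot":[[0,0,0],[0,0,0],[0,0,0],[0,0,0],[0,0,0],[0,0,0],[0,0,0],[0,0,0]],"hand":[0.2,0.35,0.55,0.55,0.55,0.55,0.55,0.55]}' 40
python3 - <<'E'
from h import *
p,d,K,P=snap('wrist'); np.savez('w20.npz',p=p,d=d,K=K,P=P); save('w20.png',p)
go(.4637,.4207,.11,18.6)
E
```

```text
time: 27.45
position: [0.5429, 0.267, 0.0274]
eef_rot: [-1.265, 1.116, -1.116]
contact_force: [0.1, -0.1, 0.5]
width: 0.0269
time: 28.12
position: [0.5456, 0.268, 0.1339]
eef_rot: [-1.256, 1.111, -1.118]
contact_force: [0.8, 0.6, -0.0]
width: 0.0471
t 28.17 pos [0.5444 0.2675 0.1309] w 0.0471 F [ 0.3  0.1 -0.4]
x [ 0.125 -0.992 -0.002] y [ 0.007  0.003 -1.   ] z [0.992 0.125 0.007]
linear [-0.162, 0.0208, -0.061] rot [-0.0068, -1.7698, 0.0046] rows >= 15.0
```

View pics/w20.png

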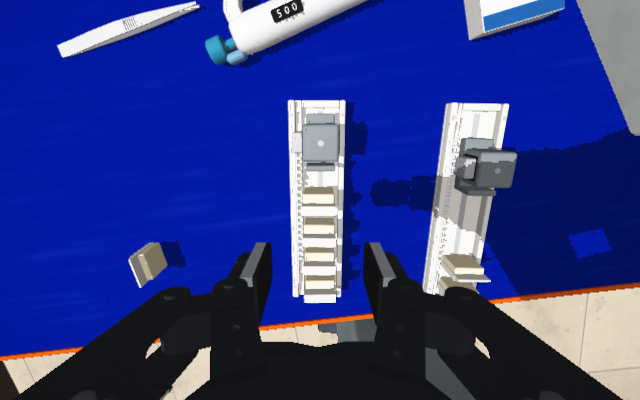

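```bash
python3 -m inch '{"linear":[[-0.02,0,-0.008],[-0.04,0,-0.015],[-0.06,0,-0.022],[-0.08,0,-0.03],[-0.1,0,-0.038],[-0.12,0,-0.046],[-0.14,0,-0.054],[-0.162,0.01,-0.061]],"rot":[[0,-0.12,0],[0,-0.24,0],[0,-0.36,0],[0,-0.48,0],[0,-0.6,0],[0,-0.72,0],[0,-0.84,0],[0,-0.96,0]],"hand":[0.55,0.55,0.55,0.55,0.55,0.55,0.55,0.55]}' 40
python3 -c "
from h import *
go(.4637,.4207,.11,18.6)"
```

```text
time: 28.83
position: [0.4633, 0.4215, 0.1211]
eef_rot: [-1.533, 0.371, -0.38]
contact_force: [0.7, -0.4, -0.4]
width: 0.047
t 28.83 pos [0.4633 0.4215 0.1211] w 0.047 F [ 0.7 -0.4 -0.4]
x [ 0.887 -0.461  0.005] y [ 0.007  0.003 -1.   ] z [0.461 0.887 0.006]
linear [0.0007, 0.0111, -0.0006] rot [-0.0041, -0.8039, 0.0072] rows >= 7.0
```

```bash
python3 -m inch '{"linear":[[0,0.011,0],[0,0.011,0],[0,0.011,0],[0,0.011,0],[0,0.011,0],[0.0007,0.011,-0.0006],[0.0007,0.011,-0.0006],[0.0007,0.011,-0.0006]],"rot":[[0,-0.12,0],[0,-0.24,0],[0,-0.36,0],[0,-0.48,0],[0,-0.6,0],[-0.002,-0.72,0.004],[-0.004,-0.804,0.007],[-0.004,-0.804,0.007]],"hand":[0.55,0.55,0.55,0.55,0.55,0.55,0.55,0.55]}' 40
python3 - <<'E'
from h import *
p,d,K,P=snap('wrist'); np.savez('w21.npz',p=p,d=d,K=K,P=P); save('w21.png',p)
bench('w21.npz',(.465,.422),.025,0)
go(.4637,.4207,.018,18.6)
E
```

```text
time: 29.5
position: [0.4633, 0.4203, 0.1089]
eef_rot: [-1.556, -0.257, 0.259]
contact_force: [0.1, 0.3, 0.3]
width: 0.0469
sh 140 c 464.0 420.8 L 27.6 W 12.6 long dir 18.6
top 139 c 463.5 422.0 L 26.8 W 3.2 long dir 18.3
mean sh-top dir -87.3
t 29.55 pos [0.4634 0.4204 0.109 ] w 0.047 F [ 0.5 -0.1  0.6]
x [ 0.948  0.317 -0.001] y [-0.001 -0.001 -1.   ] z [-0.317  0.948 -0.   ]
linear [0.0005, 0.091, 0.0003] rot [0.0005, -0.0016, -0.0012] rows >= 3.0
```

View pics/w21.png

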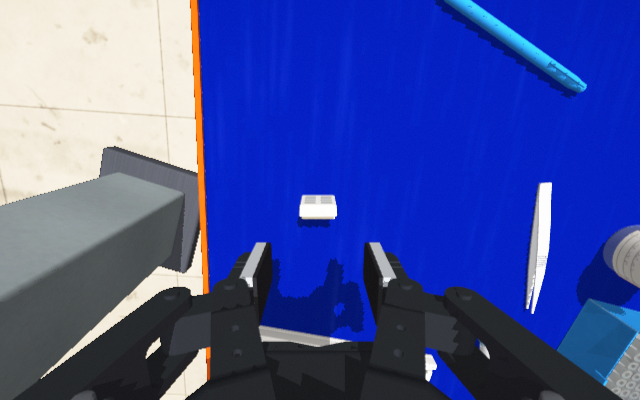

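```bash
python3 -m inch '{"linear":[[0,0.02,0],[0,0.055,0],[0,0.08,0],[0.0005,0.0905,0],[0.0005,0.0905,0],[0.0005,0.0905,0]],"rot":[[0,0,0],[0,0,0],[0,0,0],[0,0,0],[0,0,0],[0,0,0]],"hand":[0.55,0.55,0.55,0.55,0.55,0.55]}' 40
python3 -m inch '{"linear":[[0,0,0],[0,0,0],[0,0,0],[0,0,0],[0,0,0]],"rot":[[0,0,0],[0,0,0],[0,0,0],[0,0,0],[0,0,0]],"hand":[0.2,0.2,0.2,0.2,0.2]}' 40
python3 -m inch '{"linear":[[0,-0.03,0],[0,-0.07,0],[0,-0.1,0],[0,-0.1,0]],"rot":[[0,0,0],[0,0,0],[0,0,0],[0,0,0]],"hand":[0.2,0.2,0.2,0.2]}' 40
python3 -c "
from h import *
tgo('std',.053,.0,.13,0)"
```

```text
time: 30.05
position: [0.4639, 0.4206, 0.0188]
eef_rot: [-1.557, -0.252, 0.253]
contact_force: [-0.1, -0.5, 0.3]
width: 0.0474
time: 30.47
position: [0.4649, 0.4214, 0.0208]
eef_rot: [-1.555, -0.253, 0.251]
contact_force: [-0.0, -0.5, 7.1]
width: 0.0269
time: 30.8
position: [0.4673, 0.4233, 0.1283]
eef_rot: [-1.55, -0.261, 0.243]
contact_force: [0.5, 0.4, 0.0]
width: 0.0267
t 30.8 pos [0.4673 0.4233 0.1283] w 0.0267 F [0.5 0.4 0. ]
x [0.949 0.316 0.012] y [ 0.01   0.008 -1.   ] z [-0.316  0.949  0.004]
linear [-0.0423, -0.0035, -0.296] rot [0.0046, -1.3528, 0.0131] rows >= 11.0
```

```bash
python3 -m inch '{"linear":[[-0.004,0,-0.03],[-0.008,0,-0.06],[-0.013,0,-0.09],[-0.018,0,-0.12],[-0.024,0,-0.15],[-0.03,0,-0.18],[-0.035,0,-0.21],[-0.038,0,-0.24]],"rot":[[0,-0.12,0],[0,-0.24,0],[0,-0.36,0],[0,-0.48,0],[0,-0.6,0],[0,-0.72,0],[0,-0.84,0],[0.004,-0.96,0.01]],"hand":[0.2,0.2,0.2,0.2,0.2,0.2,0.2,0.2]}' 40
python3 -c "
from h import *
tgo('std',.053,.0,.12,0)"
```

```text
time: 31.47
position: [0.5067, 0.1821, 0.1273]
eef_rot: [-1.328, -1.0, 0.994]
contact_force: [0.4, -0.3, 0.2]
width: 0.0265
t 31.47 pos [0.5067 0.1821 0.1273] w 0.0265 F [ 0.4 -0.3  0.2]
x [0.28  0.96  0.004] y [ 0.001  0.004 -1.   ] z [-0.96  0.28 -0.  ]
linear [-0.0471, 0.0071, -0.0281] rot [0.001, -0.387, 0.004] rows >= 4.0
```

```bash
python3 -m inch '{"linear":[[-0.02,0,-0.01],[-0.04,0,-0.02],[-0.0471,0.007,-0.028],[-0.0471,0.007,-0.028],[-0.0471,0.007,-0.028],[-0.0471,0.007,-0.028]],"rot":[[0,-0.12,0],[0,-0.24,0],[0,-0.36,0],[0,-0.387,0.004],[0,-0.387,0.004],[0,-0.387,0.004]],"hand":[0.2,0.2,0.2,0.2,0.2,0.2]}' 40
python3 - <<'E'
from h import *
p,d,K,P=snap('wrist'); np.savez('w22.npz',p=p,d=d,K=K,P=P); save('w22.png',p)
tgo('std',.053,.0,.0265,0)
s=manip.sense();pos=s['position'];held(np.load('w22.npz'),pos,5.91)
W=pts(d,K,P); W=W[np.isfinite(W[...,2])]
ang,uo,n_,tm,w,e,n=tray_fit(W,.08,.18,5.9)
t=w[:,:2]@e; u=w[:,:2]@n; z=w[:,2]; print('ang',ang,'uc',uo-.027, 'tcp s',pos[:2]@e-.478,'u',pos[:2]@n-.0748)
for z0,z1 in((.022,.03),(.03,.0375),(.038,.0475)):
    m=(z>z0)&(z<z1)&(abs(u-uo+.027)<.012); h=np.histogram(t[m]-.478,np.arange(-.02,.15,.002))
    print(z0,[(round(b,3),int(c)) for c,b in zip(*h) if c>8])
E
```

```text
time: 31.97
position: [0.5202, 0.1297, 0.1204]
eef_rot: [-1.161, -1.284, 1.282]
contact_force: [0.2, 0.2, -0.0]
width: 0.0263
t 32.02 pos [0.5202 0.1299 0.1204] w 0.027 F [-0.1 -0.4 -1.2]
x [-0.101  0.995 -0.   ] y [ 0.001  0.    -1.   ] z [-0.995 -0.101 -0.001]
linear [-0.0008, 0.0939, -0.0] rot [0.0014, -0.0023, -0.0] rows >= 3.0
z 0.0 n 147 t [-0.0047 -0.0033]
z 0.004 n 176 t [-0.0048 -0.0032]
z 0.008 n 246 t [-0.0046 -0.0021]
z 0.012 n 367 t [-0.0039 -0.0004]
z 0.016 n 464 t [-0.0021  0.0021]
z 0.02 n 7 t [-0.0003  0.0008]
ang 5.825441595559987 uc 0.07623687040858543 tcp s 0.05272497447449309 u 0.0016084923026964265
0.022 [(np.float64(-0.008), 42), (np.float64(-0.006), 79), (np.float64(-0.004), 93), (np.float64(-0.002), 53), (np.float64(-0.0), 24), (np.float64(0.024), 60)]
0.03 [(np.float64(-0.0), 62), (np.float64(0.006), 17), (np.float64(0.008), 93), (np.float64(0.01), 74), (np.float64(0.012), 19), (np.float64(0.024), 84), (np.float64(0.032), 31), (np.float64(0.034), 77), (np.float64(0.036), 15)]
0.038 [(np.float64(-0.0), 54), (np.float64(0.002), 99), (np.float64(0.004), 98), (np.float64(0.006), 15), (np.float64(0.024), 27), (np.float64(0.026), 112), (np.float64(0.028), 114), (np.float64(0.03), 34), (np.float64(0.112), 132)]
```

View pics/w22.png

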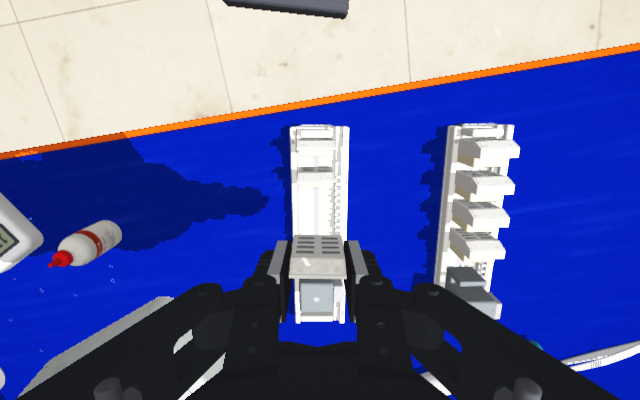

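```bash
python3 -m inch '{"linear":[[-0.0005,0.03,0],[-0.0005,0.065,0],[-0.0005,0.08,0],[-0.0005,0.088,0],[-0.0005,0.092,0],[-0.0005,0.0945,0],[-0.0005,0.0945,0]],"rot":[[0,0,0],[0,0,0],[0,0,0],[0,0,0],[0,0,0],[0,0,0],[0,0,0]],"hand":[0.2,0.2,0.2,0.2,0.2,0.2,0.2]}' 40
python3 -c "
from h import *
st()"
python3 -m inch '{"linear":[[0,0.0005,0],[0,0.0005,0],[0,0.0005,0],[0,0,0],[0,-0.03,0],[0,-0.07,0],[0,-0.1,0],[0,-0.1,0]],"rot":[[0,0,0],[0,0,0],[0,0,0],[0,0,0],[0,0,0],[0,0,0],[0,0,0],[0,0,0]],"hand":[0.2,0.35,0.55,0.55,0.7,0.7,0.7,0.7]}' 40
python3 - <<'E'
from h import *
tgo('std',.115,.0015,.10,0)
E
```

```text
time: 32.6
position: [0.5208, 0.1297, 0.0265]
eef_rot: [-1.162, -1.285, 1.282]
contact_force: [0.4, -0.4, 0.1]
width: 0.0267
t 32.6 pos [0.5208 0.1297 0.0265] w 0.0267 F [ 0.4 -0.4  0.1]
x [-0.1    0.995  0.   ] y [ 0.003  0.    -1.   ] z [-0.995 -0.1   -0.003]
time: 33.27
position: [0.5234, 0.1302, 0.1324]
eef_rot: [-1.168, -1.292, 1.277]
contact_force: [1.1, -1.0, 0.8]
width: 0.0596
t 33.27 pos [0.5234 0.1302 0.1324] w 0.0596 F [ 1.1 -1.   0.8]
x [-0.1    0.995  0.001] y [ 0.011  0.002 -1.   ] z [-0.995 -0.1   -0.012]
linear [0.0008, 0.0331, -0.0586] rot [0.0115, -0.0025, 0.0005] rows >= 2.0
```

```bash
python3 -m inch '{"linear":[[0.001,0,-0.03],[0.001,0.01,-0.0586],[0.001,0.02,-0.0696],[0.001,0.033,-0.0696],[0.001,0.033,-0.0696]],"rot":[[0.0115,-0.0025,0],[0.0115,-0.0025,0],[0.0115,-0.0025,0],[0.0115,-0.0025,0],[0.0115,-0.0025,0]],"hand":[0.7,0.7,0.7,0.7,0.7]}' 30
python3 - <<'E'
from h import *
p,d,K,P=snap('wrist'); np.savez('w23.npz',p=p,d=d,K=K,P=P); save('w23.png',p)
tgo('std',.126,.0015,.027,0)
W=pts(d,K,P); W=W[np.isfinite(W[...,2])]
a,t0,uc=TR['std'];a=np.radians(a);e=np.array([np.cos(a),np.sin(a)]);n=np.array([-e[1],e[0]])
t=W[:,:2]@e-t0;u=W[:,:2]@n-uc;z=W[:,2]
m=(abs(u)<.018)&(z>.0465)&(z<.052)&(t>.08)&(t<.2);print('head t',np.percentile(t[m],[1,99]),'u',np.percentile(u[m],[1,99]))
for z0,z1 in((.03,.0375),(.038,.0475)):
    m=(z>z0)&(z<z1)&(abs(u)<.012); h=np.histogram(t[m],np.arange(-.02,.12,.002))
    print(z0,[(round(b,3),int(c)) for c,b in zip(*h) if c>8])
E
```

```text
time: 33.68
position: [0.5912, 0.1379, 0.0973]
eef_rot: [-1.155, -1.281, 1.287]
contact_force: [0.1, -0.0, -0.5]
width: 0.0596
t 33.73 pos [0.5912 0.138  0.0985] w 0.0596 F [-0.2  0.6  0.6]
x [-0.103  0.995  0.   ] y [-0.004 -0.    -1.   ] z [-0.995 -0.103  0.004]
linear [-0.0001, 0.0715, -0.0021] rot [-0.0039, -0.0001, 0.0004] rows >= 2.0
head t [0.11266225 0.13955636] u [-0.01235106  0.01450881]
0.03 [(np.float64(-0.0), 21), (np.float64(0.006), 146), (np.float64(0.008), 144), (np.float64(0.01), 150), (np.float64(0.012), 84), (np.float64(0.024), 35), (np.float64(0.03), 86), (np.float64(0.032), 139), (np.float64(0.034), 113), (np.float64(0.036), 74), (np.float64(0.05), 40), (np.float64(0.056), 83), (np.float64(0.058), 102), (np.float64(0.06), 101), (np.float64(0.062), 23), (np.float64(0.102), 103), (np.float64(0.104), 85), (np.float64(0.106), 63), (np.float64(0.112), 94)]
0.038 [(np.float64(-0.0), 15), (np.float64(0.002), 75), (np.float64(0.004), 135), (np.float64(0.006), 164), (np.float64(0.026), 109), (np.float64(0.028), 117), (np.float64(0.03), 119), (np.float64(0.05), 33), (np.float64(0.052), 111), (np.float64(0.054), 152), (np.float64(0.056), 20), (np.float64(0.112), 150)]
```

View pics/w23.png

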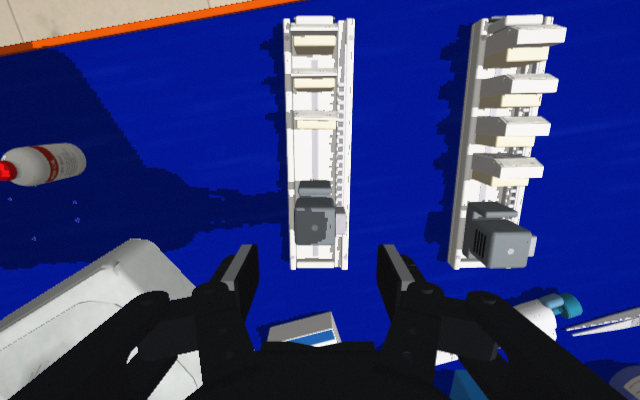

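```bash
python3 -m inch '{"linear":[[0,0.04,-0.002],[0,0.065,-0.002],[0,0.0715,-0.002],[0,0.0715,-0.002],[0,0.0715,-0.002]],"rot":[[-0.004,0,0],[-0.004,0,0],[-0.004,0,0],[-0.004,0,0],[-0.004,0,0]],"hand":[0.7,0.7,0.7,0.7,0.7]}' 30
python3 -m inch '{"linear":[[0,0,0],[0,0,0],[0,0,0],[0,0,0],[0,0,0],[0,0,0]],"rot":[[0,0,0],[0,0,0],[0,0,0],[0,0,0],[0,0,0],[0,0,0]],"hand":[0.3,0.3,0.3,0.3,0.3,0.3]}' 30
python3 -m inch '{"linear":[[0,0,0.005],[0,0,0.01],[0,0,0.015],[0,0,0.02],[0,0,0.025],[0,0,0.03],[0,0,0.03],[0,0,0.03]],"rot":[[0,0,0],[0,0,0],[0,0,0],[0,0,0],[0,0,0],[0,0,0],[0,0,0],[0,0,0]],"hand":[0.3,0.3,0.3,0.3,0.3,0.3,0.3,0.3]}' 30
python3 - <<'E'
from h import *
p,d,K,P=snap('wrist'); np.savez('w24.npz',p=p,d=d,K=K,P=P); save('w24.png',p)
st()
E
```

```text
time: 34.15
position: [0.5931, 0.1383, 0.0283]
eef_rot: [-1.159, -1.286, 1.284]
contact_force: [-0.0, 0.4, 0.4]
width: 0.0596
time: 34.65
position: [0.5949, 0.1375, 0.0308]
eef_rot: [-1.163, -1.288, 1.282]
contact_force: [-0.0, -8.1, 11.6]
width: 0.0298
time: 35.32
position: [0.5649, 0.1341, 0.0313]
eef_rot: [-1.164, -1.289, 1.282]
contact_force: [0.1, -6.7, 2.8]
width: 0.0291
t 35.37 pos [0.565  0.1341 0.0313] w 0.0291 F [-0.2 -5.8  2.5]
x [-0.103  0.995 -0.001] y [ 0.006 -0.    -1.   ] z [-0.995 -0.103 -0.006]
```

View pics/w24.png

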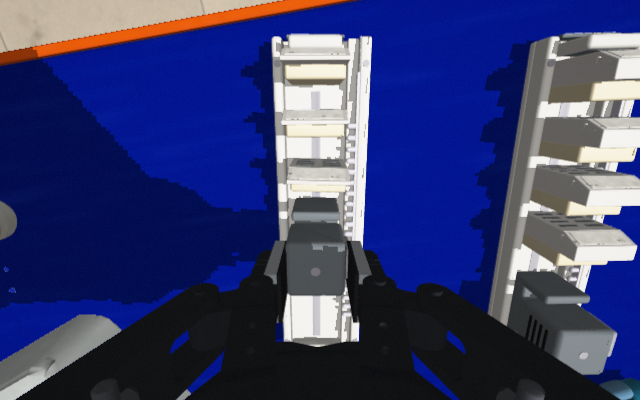

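```bash
python3 -m inch '{"linear":[[0,0,0.005],[0,0,0.01],[0,0,0.014],[0,0,0.018],[0,0,0.022],[0,0,0.026],[0,0,0.029],[0,0,0.03]],"rot":[[0,0,0],[0,0,0],[0,0,0],[0,0,0],[0,0,0],[0,0,0],[0,0,0],[0,0,0]],"hand":[0.3,0.3,0.3,0.3,0.3,0.3,0.3,0.3]}' 30
python3 - <<'E'
from h import *
p,d,K,P=snap('wrist'); np.savez('w25.npz',p=p,d=d,K=K,P=P); save('w25.png',p)
st()
E
```

```text
time: 36.03
position: [0.5348, 0.1309, 0.0314]
eef_rot: [-1.164, -1.289, 1.282]
contact_force: [1.2, -4.8, 0.2]
width: 0.0291
t 36.08 pos [0.5347 0.1309 0.0313] w 0.0288 F [-0.3 -5.1  1.1]
x [-0.103  0.995 -0.001] y [ 0.006 -0.    -1.   ] z [-0.995 -0.103 -0.006]
```

View pics/w25.png

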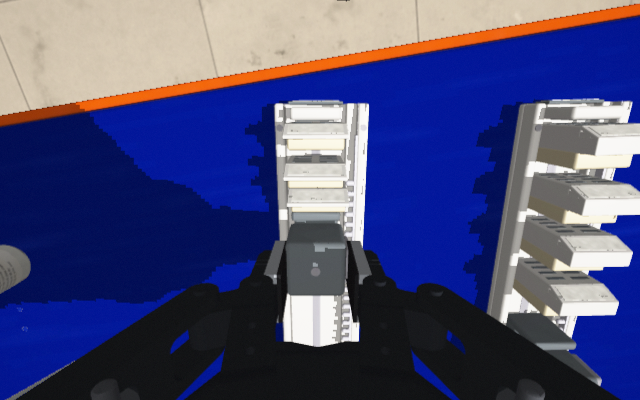

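```bash
python3 -m inch '{"linear":[[0,0,0.001],[0,0,0.002],[0,0,0.003],[0,0,0.004],[0,0,0.005],[0,0,0.005]],"rot":[[0,0,0],[0,0,0],[0,0,0],[0,0,0],[0,0,0],[0,0,0]],"hand":[0.3,0.3,0.3,0.3,0.3,0.3]}' 30
python3 -m inch '{"linear":[[0,0,0.0005],[0,0,0.001],[0,0,0.001]],"rot":[[0,0,0],[0,0,0],[0,0,0]],"hand":[0.3,0.3,0.3]}' 30
python3 -m inch '{"linear":[[0,0,0.0005],[0,0,0.001],[0,0,0.001]],"rot":[[0,0,0],[0,0,0],[0,0,0]],"hand":[0.3,0.3,0.3]}' 30
python3 - <<'E'
from h import *
p,d,K,P=snap('wrist'); np.savez('w26.npz',p=p,d=d,K=K,P=P); save('w26.png',p,(220,80,420,320),3)
s,M=st(); pos=s['position']
a,t0,uc=TR['std'];a=np.radians(a);e=np.array([np.cos(a),np.sin(a)]); print('s',pos[:2]@e-t0)
E
```

```text
time: 36.58
position: [0.5296, 0.1303, 0.0313]
eef_rot: [-1.164, -1.289, 1.282]
contact_force: [-0.3, -4.7, 1.7]
width: 0.0293
time: 36.83
position: [0.5285, 0.1302, 0.0314]
eef_rot: [-1.164, -1.288, 1.282]
contact_force: [0.4, -4.0, -0.0]
width: 0.0292
time: 37.08
position: [0.5277, 0.1301, 0.0314]
eef_rot: [-1.164, -1.289, 1.282]
contact_force: [2.5, -4.7, -1.3]
width: 0.0291
t 37.13 pos [0.5276 0.1302 0.0314] w 0.029 F [ 2.1 -4.8 -0.1]
x [-0.103  0.995 -0.001] y [ 0.006 -0.    -1.   ] z [-0.995 -0.103 -0.006]
s 0.06023082347302555
```

View pics/w26.png

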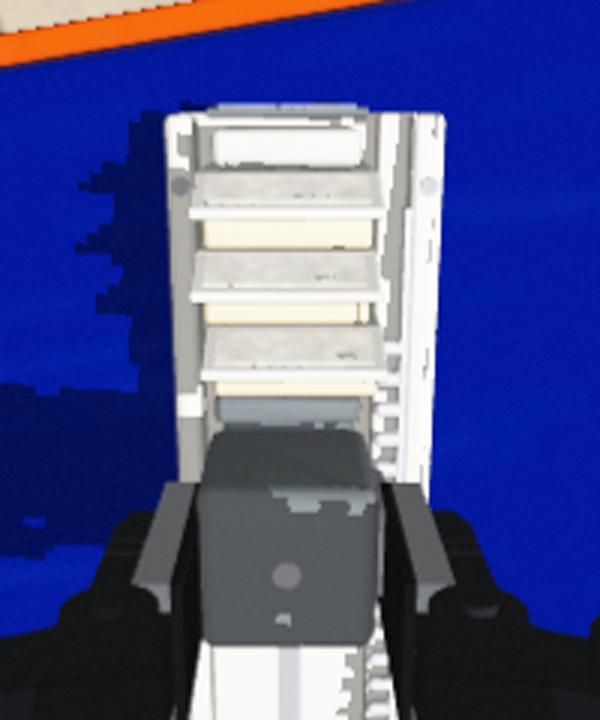

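```bash
python3 -m inch '{"linear":[[0,0,0.0005],[0,0,0.001],[0,0,0.001]],"rot":[[0,0,0],[0,0,0],[0,0,0]],"hand":[0.3,0.3,0.3]}' 30
python3 - <<'E'
from h import *
s,M=st()
E
```

```text
time: 37.38
position: [0.5276, 0.1301, 0.0314]
eef_rot: [-1.166, -1.291, 1.281]
contact_force: [5.9, -4.2, -4.5]
width: 0.0293
t 37.38 pos [0.5276 0.1301 0.0314] w 0.0293 F [ 5.9 -4.2 -4.5]
x [-0.103  0.995 -0.001] y [ 0.009 -0.    -1.   ] z [-0.995 -0.103 -0.009]
```

```bash
python3 -m inch '{"linear":[[0,0,-0.0003],[0,0,-0.0003],[0,0,-0.0003],[0,0,-0.0003],[0,0,-0.0003]],"rot":[[0,0,0],[0,0,0],[0,0,0],[0,0,0],[0,0,0]],"hand":[0.34,0.38,0.42,0.46,0.5]}' 30
python3 - <<'E'
from h import *
p,d,K,P=snap('wrist'); np.savez('w27.npz',p=p,d=d,K=K,P=P); save('w27.png',p,(220,80,420,320),3)
s,M=st()
E
```

```text
time: 37.8
position: [0.5275, 0.1308, 0.0313]
eef_rot: [-1.164, -1.291, 1.281]
contact_force: [0.4, 0.2, -0.1]
width: 0.0426
t 37.85 pos [0.5277 0.1306 0.0314] w 0.0429 F [ 0.1 -0.1  0.1]
x [-0.103  0.995 -0.001] y [ 0.008  0.    -1.   ] z [-0.995 -0.103 -0.008]
```

View pics/w27.png

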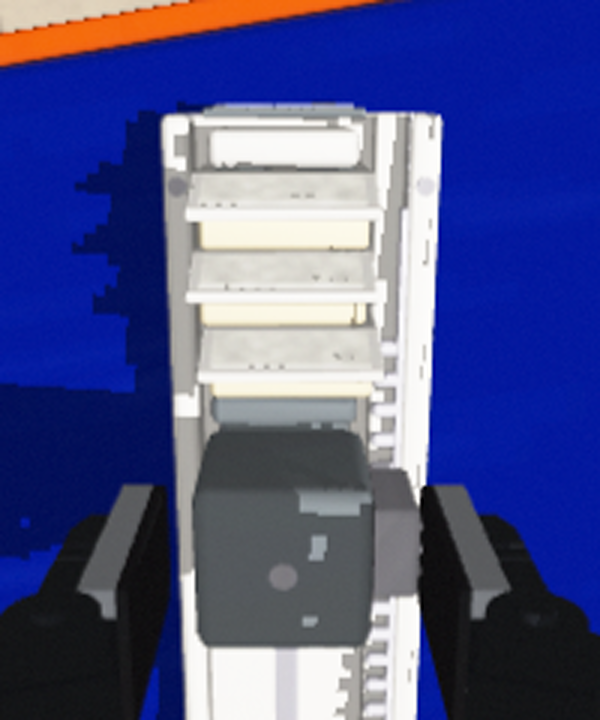

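```bash
python3 -m inch '{"linear":[[0,0,0],[0,-0.03,0],[0,-0.06,0],[0,-0.09,0],[0,-0.09,0]],"rot":[[0,0,0],[0,0,0],[0,0,0],[0,0,0],[0,0,0]],"hand":[0.6,0.7,0.7,0.7,0.7]}' 30
python3 - <<'E'
from h import *
p,d,K,P=snap('wrist'); np.savez('w28.npz',p=p,d=d,K=K,P=P); save('w28.png',p)
tgo('deep',.144,.0015,.10,0)
W=pts(d,K,P); W=W[np.isfinite(W[...,2])]
a,t0,uc=TR['std'];a=np.radians(a);e=np.array([np.cos(a),np.sin(a)]);n=np.array([-e[1],e[0]])
t=W[:,:2]@e-t0;u=W[:,:2]@n-uc;z=W[:,2]
m=(abs(u)<.018)&(z>.0465)&(z<.052)&(t>.03)&(t<.2);print('head t',np.percentile(t[m],[1,99]),'u',np.percentile(u[m],[1,99]))
m=(abs(u)<.03)&(z>.040)&(z<.0445)&(t>.04)&(t<.08)&(u>.015);print('button u',np.percentile(u[m],[1,50,99]),m.sum())
for z0,z1 in((.03,.0375),(.038,.0475)):
    m=(z>z0)&(z<z1)&(abs(u)<.012); h=np.histogram(t[m],np.arange(-.02,.12,.002))
    print(z0,[(round(b,3),int(c)) for c,b in zip(*h) if c>8])
E
```

```text
time: 38.27
position: [0.5295, 0.1311, 0.1267]
eef_rot: [-1.17, -1.298, 1.277]
contact_force: [1.6, 0.2, 0.6]
width: 0.0597
t 38.32 pos [0.5285 0.1309 0.1242] w 0.0596 F [-0.1  0.7 -0.4]
x [-0.103  0.995 -0.   ] y [ 0.014  0.001 -1.   ] z [-0.995 -0.103 -0.014]
linear [0.1356, 0.0253, -0.0826] rot [0.0137, -0.0215, -0.0006] rows >= 4.0
head t [0.04531159 0.07220876] u [-0.01228728  0.0146656 ]
button u [0.01561887 0.01920923 0.02300506] 198
0.03 [(np.float64(-0.002), 32), (np.float64(-0.0), 11), (np.float64(0.006), 93), (np.float64(0.008), 93), (np.float64(0.01), 80), (np.float64(0.018), 62), (np.float64(0.02), 78), (np.float64(0.022), 82), (np.float64(0.024), 11), (np.float64(0.03), 35), (np.float64(0.032), 80), (np.float64(0.034), 58), (np.float64(0.036), 78), (np.float64(0.038), 66), (np.float64(0.044), 64)]
0.038 [(np.float64(-0.0), 79), (np.float64(0.002), 115), (np.float64(0.004), 48), (np.float64(0.012), 92), (np.float64(0.014), 95), (np.float64(0.016), 66), (np.float64(0.024), 92), (np.float64(0.026), 107), (np.float64(0.028), 45), (np.float64(0.044), 104)]
```

View pics/w28.png

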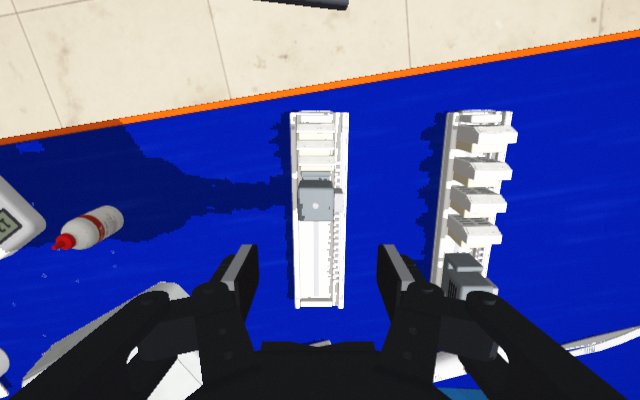

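```bash
python3 -m inch '{"linear":[[0.035,0,-0.02],[0.07,0,-0.04],[0.105,0,-0.06],[0.135,0.01,-0.0826],[0.135,0.025,-0.0826],[0.135,0.025,-0.0826]],"rot":[[0.0137,-0.0215,0],[0.0137,-0.0215,0],[0.0137,-0.0215,0],[0.0137,-0.0215,0],[0.0137,-0.0215,0],[0.0137,-0.0215,0]],"hand":[0.7,0.7,0.7,0.7,0.7,0.7]}' 30
python3 - <<'E'
from h import *
p,d,K,P=snap('wrist'); np.savez('w29.npz',p=p,d=d,K=K,P=P); save('w29.png',p)
tgo('deep',.144,.001,.027,0)
W=pts(d,K,P); W=W[np.isfinite(W[...,2])]
a,t0,uc=TR['deep'];a=np.radians(a);e=np.array([np.cos(a),np.sin(a)]);n=np.array([-e[1],e[0]])
t=W[:,:2]@e-t0;u=W[:,:2]@n-uc;z=W[:,2]
m=(abs(u)<.018)&(z>.0465)&(z<.052)&(t>.03)&(t<.2);print('head t',np.percentile(t[m],[1,99]),'u',np.percentile(u[m],[1,99]))
for z0,z1 in((.03,.0375),(.038,.0475)):
    m=(z>z0)&(z<z1)&(abs(u)<.012); h=np.histogram(t[m],np.arange(-.02,.14,.002))
    print(z0,[(round(b,3),int(c)) for c,b in zip(*h) if c>8])
E
```

```text
time: 38.82
position: [0.5954, 0.2745, 0.096]
eef_rot: [-1.144, -1.297, 1.306]
contact_force: [-0.3, 0.0, -0.5]
width: 0.0598
t 38.87 pos [0.5954 0.2735 0.0975] w 0.0597 F [ 0.4 -0.3  0.3]
x [-0.126  0.992 -0.002] y [-0.005 -0.002 -1.   ] z [-0.992 -0.126  0.005]
linear [0.0002, 0.0705, -0.002] rot [-0.0048, 0.001, -0.0018] rows >= 2.0
head t [0.0640985  0.15719997] u [-0.0117271   0.01525628]
0.03 [(np.float64(0.012), 129), (np.float64(0.014), 143), (np.float64(0.016), 145), (np.float64(0.018), 143), (np.float64(0.02), 149), (np.float64(0.04), 127), (np.float64(0.042), 131), (np.float64(0.044), 123), (np.float64(0.046), 126), (np.float64(0.048), 51), (np.float64(0.054), 26), (np.float64(0.066), 104), (np.float64(0.068), 105), (np.float64(0.07), 102), (np.float64(0.072), 101), (np.float64(0.074), 33), (np.float64(0.08), 43), (np.float64(0.082), 12), (np.float64(0.094), 65), (np.float64(0.096), 99), (np.float64(0.098), 99), (np.float64(0.1), 62), (np.float64(0.118), 15), (np.float64(0.12), 115), (np.float64(0.122), 78), (np.float64(0.124), 29), (np.float64(0.128), 25), (np.float64(0.13), 74)]
0.038 [(np.float64(0.008), 64), (np.float64(0.01), 174), (np.float64(0.012), 252), (np.float64(0.028), 33), (np.float64(0.03), 84), (np.float64(0.032), 133), (np.float64(0.034), 148), (np.float64(0.036), 157), (np.float64(0.038), 149), (np.float64(0.04), 94), (np.float64(0.054), 40), (np.float64(0.056), 114), (np.float64(0.058), 141), (np.float64(0.06), 124), (np.float64(0.062), 123), (np.float64(0.064), 141), (np.float64(0.066), 36), (np.float64(0.082), 113), (np.float64(0.084), 109), (np.float64(0.086), 108), (np.float64(0.088), 126), (np.float64(0.09), 114), (np.float64(0.092), 71), (np.float64(0.128), 52), (np.float64(0.13), 110)]
```

View pics/w29.png

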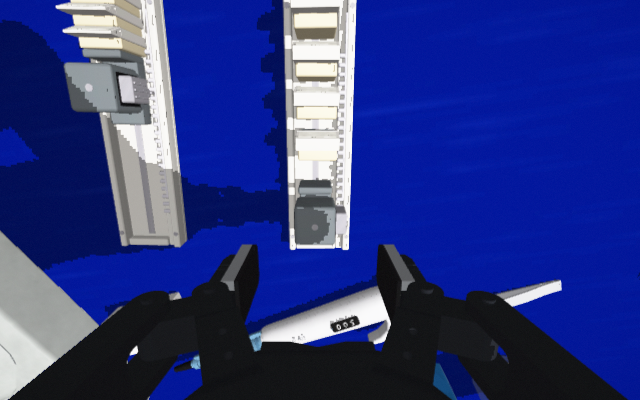

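```bash
python3 -m inch '{"linear":[[0,0.04,-0.002],[0,0.065,-0.002],[0,0.0705,-0.002],[0,0.0705,-0.002],[0,0.0705,-0.002]],"rot":[[-0.005,0,-0.002],[-0.005,0,-0.002],[-0.005,0,-0.002],[-0.005,0,-0.002],[-0.005,0,-0.002]],"hand":[0.7,0.7,0.7,0.7,0.7]}' 30
python3 -m inch '{"linear":[[0,0,0],[0,0,0],[0,0,0],[0,0,0],[0,0,0],[0,0,0]],"rot":[[0,0,0],[0,0,0],[0,0,0],[0,0,0],[0,0,0],[0,0,0]],"hand":[0.3,0.3,0.3,0.3,0.3,0.3]}' 30
python3 -m inch '{"linear":[[0,0,0.004],[0,0,0.008],[0,0,0.013],[0,0,0.018],[0,0,0.023],[0,0,0.027],[0,0,0.03],[0,0,0.03]],"rot":[[0,0,0],[0,0,0],[0,0,0],[0,0,0],[0,0,0],[0,0,0],[0,0,0],[0,0,0]],"hand":[0.3,0.3,0.3,0.3,0.3,0.3,0.3,0.3]}' 30
python3 - <<'E'
from h import *
p,d,K,P=snap('wrist'); np.savez('w30.npz',p=p,d=d,K=K,P=P); save('w30.png',p)
st()
E
```

```text
time: 39.28
position: [0.5978, 0.2732, 0.0285]
eef_rot: [-1.148, -1.302, 1.3]
contact_force: [0.3, 0.7, 0.8]
width: 0.0602
time: 39.78
position: [0.5993, 0.2741, 0.0313]
eef_rot: [-1.15, -1.306, 1.296]
contact_force: [-0.4, 0.4, 9.6]
width: 0.0296
time: 40.45
position: [0.5692, 0.2702, 0.0316]
eef_rot: [-1.15, -1.306, 1.296]
contact_force: [-0.5, -3.5, 3.4]
width: 0.0289
t 40.5 pos [0.5695 0.2702 0.0315] w 0.0291 F [ 0.4 -4.4  4.2]
x [-0.124  0.992  0.002] y [ 0.006  0.003 -1.   ] z [-0.992 -0.124 -0.006]
```

View pics/w30.png

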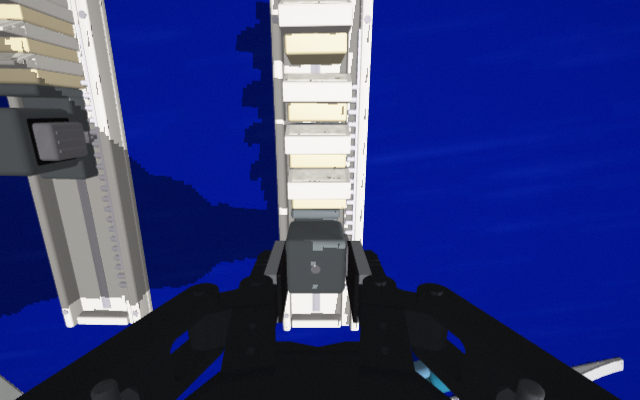

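Face is now about 0.09 m from the stop, and the last block is being pushed. I'll go on in small steps.

```bash
python3 -m inch '{"linear":[[0,0,0.001],[0,0,0.002],[0,0,0.003],[0,0,0.004],[0,0,0.005],[0,0,0.006],[0,0,0.007],[0,0,0.007]],"rot":[[0,0,0],[0,0,0],[0,0,0],[0,0,0],[0,0,0],[0,0,0],[0,0,0],[0,0,0]],"hand":[0.3,0.3,0.3,0.3,0.3,0.3,0.3,0.3]}' 30
python3 -m inch '{"linear":[[0,0,0.0005],[0,0,0.001],[0,0,0.001]],"rot":[[0,0,0],[0,0,0],[0,0,0]],"hand":[0.3,0.3,0.3]}' 30
python3 -m inch '{"linear":[[0,0,0.0005],[0,0,0.001],[0,0,0.001]],"rot":[[0,0,0],[0,0,0],[0,0,0]],"hand":[0.3,0.3,0.3]}' 30
python3 - <<'E'
from h import *
p,d,K,P=snap('wrist'); np.savez('w31.npz',p=p,d=d,K=K,P=P); save('w31.png',p,(220,0,420,320),2.4)
s,M=st(); pos=s['position']
a,t0,uc=TR['deep'];a=np.radians(a);e=np.array([np.cos(a),np.sin(a)]); print('s',pos[:2]@e-t0)
E
```

```text
time: 41.17
position: [0.5624, 0.2693, 0.0316]
eef_rot: [-1.15, -1.306, 1.296]
contact_force: [0.8, -4.6, 2.8]
width: 0.0291
time: 41.42
position: [0.5613, 0.2691, 0.0316]
eef_rot: [-1.15, -1.306, 1.296]
contact_force: [0.9, -4.3, 3.5]
width: 0.0291
time: 41.67
position: [0.5603, 0.269, 0.0316]
eef_rot: [-1.15, -1.306, 1.296]
contact_force: [0.7, -3.1, 1.4]
width: 0.0293
t 41.72 pos [0.5603 0.269  0.0316] w 0.0289 F [ 0.8 -3.6  2.9]
x [-0.124  0.992  0.002] y [ 0.006  0.003 -1.   ] z [-0.992 -0.124 -0.006]
s 0.10692481292252848
```

View pics/w31.png

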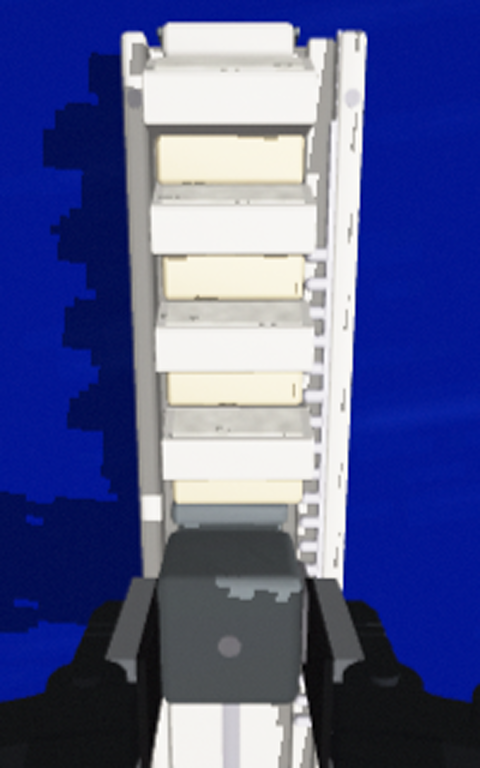

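```bash
python3 -m inch '{"linear":[[0,0,0.0005],[0,0,0.001],[0,0,0.001]],"rot":[[0,0,0],[0,0,0],[0,0,0]],"hand":[0.3,0.3,0.3]}' 30
python3 -m inch '{"linear":[[0,0,0.0005],[0,0,0.001],[0,0,0.001]],"rot":[[0,0,0],[0,0,0],[0,0,0]],"hand":[0.3,0.3,0.3]}' 30
python3 -c "
from h import *
st()"
```

```text
time: 41.97
position: [0.5592, 0.2689, 0.0316]
eef_rot: [-1.15, -1.306, 1.296]
contact_force: [1.6, -3.1, 2.2]
width: 0.0293
time: 42.22
position: [0.5583, 0.2688, 0.0316]
eef_rot: [-1.15, -1.306, 1.296]
contact_force: [2.0, -3.5, 2.4]
width: 0.0292
t 42.22 pos [0.5583 0.2688 0.0316] w 0.0292 F [ 2.  -3.5  2.4]
x [-0.124  0.992  0.002] y [ 0.006  0.003 -1.   ] z [-0.992 -0.124 -0.006]
```

```bash
python3 -m inch '{"linear":[[0,0,0.0005],[0,0,0.001],[0,0,0.001]],"rot":[[0,0,0],[0,0,0],[0,0,0]],"hand":[0.3,0.3,0.3]}' 30
python3 -m inch '{"linear":[[0,0,0.0005],[0,0,0.001],[0,0,0.001]],"rot":[[0,0,0],[0,0,0],[0,0,0]],"hand":[0.3,0.3,0.3]}' 30
python3 -c "
from h import *
st()"
```

```text
time: 42.47
position: [0.5582, 0.2688, 0.0316]
eef_rot: [-1.152, -1.308, 1.295]
contact_force: [7.3, -3.2, -1.6]
width: 0.029
time: 42.72
position: [0.5582, 0.2688, 0.0316]
eef_rot: [-1.153, -1.31, 1.293]
contact_force: [8.4, -2.7, -2.2]
width: 0.0291
t 42.72 pos [0.5582 0.2688 0.0316] w 0.0291 F [ 8.4 -2.7 -2.2]
x [-0.125  0.992  0.003] y [ 0.011  0.004 -1.   ] z [-0.992 -0.124 -0.011]
```

```bash
python3 -m inch '{"linear":[[0,0,-0.001],[0,0,-0.002],[0,0,-0.003],[0,0,-0.003],[0,0,-0.003]],"rot":[[0,0,0],[0,0,0],[0,0,0],[0,0,0],[0,0,0]],"hand":[0.3,0.3,0.3,0.3,0.3]}' 30
python3 -m inch '{"linear":[[0,0,0],[0,0,0],[0,0,0],[0,0,0],[0,0,0]],"rot":[[0,0,0],[0,0,0],[0,0,0],[0,0,0],[0,0,0]],"hand":[0.34,0.38,0.42,0.46,0.5]}' 30
python3 - <<'E'
from h import *
p,d,K,P=snap('wrist'); np.savez('w32.npz',p=p,d=d,K=K,P=P); save('w32.png',p,(220,0,420,320),2.4)
s,M=st()
E
```

```text
time: 43.13
position: [0.5611, 0.2691, 0.0316]
eef_rot: [-1.153, -1.31, 1.293]
contact_force: [0.7, -3.1, 2.5]
width: 0.0289
time: 43.55
position: [0.5607, 0.2696, 0.0313]
eef_rot: [-1.152, -1.31, 1.294]
contact_force: [0.0, 0.3, -0.4]
width: 0.0427
t 43.6 pos [0.5608 0.2694 0.0314] w 0.0427 F [-0.4  0.4 -0.2]
x [-0.125  0.992  0.002] y [ 0.01   0.004 -1.   ] z [-0.992 -0.125 -0.01 ]
```

View pics/w32.png

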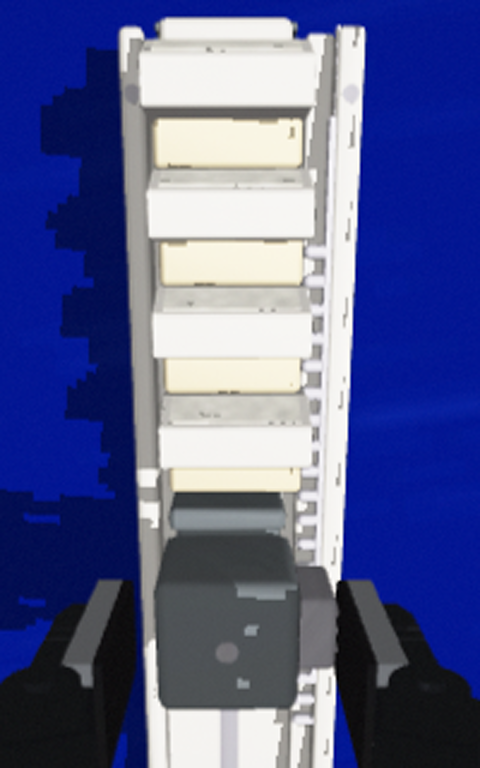

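```bash
python3 -m inch '{"linear":[[0,0,0],[0,-0.03,0],[0,-0.06,0],[0,-0.08,0.01],[0,-0.08,0.01]],"rot":[[0,0,0],[0,0,0],[0,0,0],[0,0,0],[0,0,0]],"hand":[0.6,0.7,0.7,0.7,0.7]}' 30
python3 - <<'E'
from h import *
p,d,K,P=snap('wrist'); np.savez('w33.npz',p=p,d=d,K=K,P=P); save('w33.png',p,(250,60,410,340),2.5)
st()
W=pts(d,K,P); W=W[np.isfinite(W[...,2])]
a,t0,uc=TR['deep'];a=np.radians(a);e=np.array([np.cos(a),np.sin(a)]);n=np.array([-e[1],e[0]])
t=W[:,:2]@e-t0;u=W[:,:2]@n-uc;z=W[:,2]
m=(abs(u)<.018)&(z>.0465)&(z<.052)&(t>.08)&(t<.2);print('head t',np.percentile(t[m],[1,99]),'u',np.percentile(u[m],[1,99]))
m=(abs(u)<.03)&(z>.040)&(z<.0445)&(t>.09)&(t<.13)&(u>.0155);print('button u',np.percentile(u[m],[1,50,99]),m.sum())
for z0,z1 in((.03,.0375),(.038,.0475)):
    m=(z>z0)&(z<z1)&(abs(u)<.012); h=np.histogram(t[m],np.arange(-.02,.14,.001))
    print(z0,[(round(b,3),int(c)) for c,b in zip(*h) if c>8])
E
```

```text
time: 44.02
position: [0.5509, 0.2684, 0.1155]
eef_rot: [-1.155, -1.315, 1.291]
contact_force: [-0.0, -0.3, 0.6]
width: 0.0597
t 44.07 pos [0.5506 0.2681 0.1134] w 0.0598 F [-0.  -0.6 -0.4]
x [-0.125  0.992  0.003] y [ 0.013  0.005 -1.   ] z [-0.992 -0.125 -0.014]
head t [0.0926488  0.11936183] u [-0.01176901  0.01499247]
button u [0.01582803 0.01973624 0.02384843] 207
0.03 [(np.float64(-0.001), 22), (np.float64(0.01), 9), (np.float64(0.011), 57), (np.float64(0.012), 63), (np.float64(0.013), 36), (np.float64(0.014), 66), (np.float64(0.015), 33), (np.float64(0.016), 66), (np.float64(0.017), 33), (np.float64(0.018), 66), (np.float64(0.031), 32), (np.float64(0.032), 32), (np.float64(0.033), 64), (np.float64(0.034), 32), (np.float64(0.035), 64), (np.float64(0.036), 32), (np.float64(0.037), 55), (np.float64(0.038), 41), (np.float64(0.039), 26), (np.float64(0.052), 56), (np.float64(0.053), 36), (np.float64(0.054), 35), (np.float64(0.055), 56), (np.float64(0.056), 31), (np.float64(0.057), 37), (np.float64(0.058), 52), (np.float64(0.059), 28), (np.float64(0.072), 13), (np.float64(0.073), 45)
[... 801 characters left out ...]
35), (np.float64(0.028), 70), (np.float64(0.029), 35), (np.float64(0.03), 69), (np.float64(0.039), 24), (np.float64(0.04), 44), (np.float64(0.041), 54), (np.float64(0.042), 66), (np.float64(0.043), 34), (np.float64(0.044), 65), (np.float64(0.045), 32), (np.float64(0.046), 65), (np.float64(0.047), 34), (np.float64(0.048), 59), (np.float64(0.049), 38), (np.float64(0.05), 33), (np.float64(0.059), 21), (np.float64(0.06), 63), (np.float64(0.061), 61), (np.float64(0.062), 50), (np.float64(0.063), 50), (np.float64(0.064), 39), (np.float64(0.065), 55), (np.float64(0.066), 35), (np.float64(0.067), 48), (np.float64(0.068), 46), (np.float64(0.069), 37), (np.float64(0.07), 28), (np.float64(0.092), 127)]
```

View pics/w33.png

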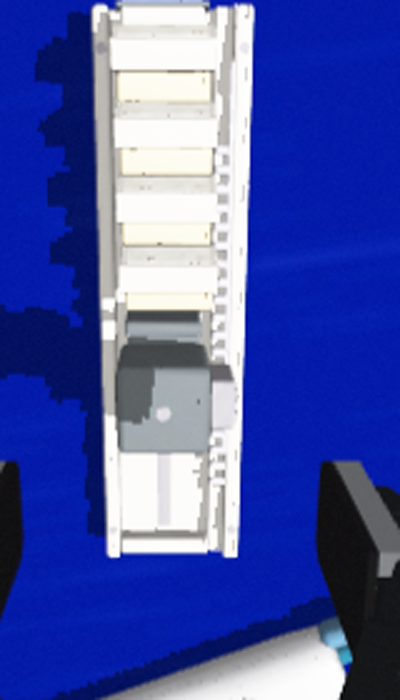

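```bash
python3 -c "
from h import *
tgo('deep',.140,.0,.10,0)"
```

```text
t 44.07 pos [0.5506 0.2681 0.1134] w 0.0598 F [-0.  -0.6 -0.4]
x [-0.125  0.992  0.003] y [ 0.013  0.005 -1.   ] z [-0.992 -0.125 -0.014]
linear [-0.0013, 0.0139, -0.0426] rot [0.0135, 0.0008, 0.0032] rows >= 2.0
```

```bash
python3 -m inch '{"linear":[[-0.001,0,-0.02],[-0.001,0,-0.0426],[-0.001,0,-0.0426],[-0.001,0.014,-0.0426],[-0.001,0.014,-0.0426],[-0.001,0.014,-0.0426],[-0.001,0.014,-0.0426],[-0.001,0.014,-0.0426]],"rot":[[0.0135,0,0.003],[0.0135,0,0.003],[0.0135,0,0.003],[0.0135,0,0.003],[0.0135,0,0.003],[0.0135,0,0.003],[0.0135,0,0.003],[0.0135,0,0.003]],"hand":[0.3,0,0,0,0,0,0,0]}' 30
python3 -m inch '{"linear":[[0,0.03,0],[0,0.06,0],[0,0.068,0],[0,0.068,0],[0,0.068,0]],"rot":[[0,0,0],[0,0,0],[0,0,0],[0,0,0],[0,0,0]],"hand":[0,0,0,0,0]}' 30
python3 -m inch '{"linear":[[0,0,0.002],[0,0,0.004],[0,0,0.006],[0,0,0.006]],"rot":[[0,0,0],[0,0,0],[0,0,0],[0,0,0]],"hand":[0,0,0,0]}' 30
python3 -c "
from h import *
st()"
```

```text
time: 44.73
position: [0.5928, 0.2726, 0.1]
eef_rot: [-1.147, -1.301, 1.301]
contact_force: [1.0, 0.0, -0.1]
width: -0.0001
time: 45.15
position: [0.5932, 0.2728, 0.0329]
eef_rot: [-1.147, -1.302, 1.301]
contact_force: [0.2, -0.1, 1.8]
width: -0.0
time: 45.48
position: [0.5871, 0.2722, 0.0338]
eef_rot: [-1.147, -1.303, 1.301]
contact_force: [1.2, 0.5, -0.4]
width: -0.0
t 45.48 pos [0.5871 0.2722 0.0338] w -0.0 F [ 1.2  0.5 -0.4]
x [-0.126  0.992  0.   ] y [ 0.001  0.001 -1.   ] z [-0.992 -0.126 -0.001]
```

```bash
for i in 1 2 3; do python3 -m inch '{"linear":[[0,0,0.0007],[0,0,0.0015],[0,0,0.0015]],"rot":[[0,0,0],[0,0,0],[0,0,0]],"hand":[0,0,0]}' | grep -E "posi|force"; done
```

```text
position: [0.5856, 0.272, 0.034]
contact_force: [0.0, 0.1, 0.9]
position: [0.5841, 0.2718, 0.034]
contact_force: [0.9, 0.6, 0.5]
position: [0.5835, 0.2717, 0.034]
contact_force: [6.0, 1.4, -3.2]
```

```bash
python3 -m inch '{"linear":[[0,0,0.0007],[0,0,0.001],[0,0,0.001]],"rot":[[0,0,0],[0,0,0],[0,0,0]],"hand":[0,0,0]}'
python3 -m inch '{"linear":[[0,0,-0.006],[0,0,-0.01],[0,-0.04,-0.01],[0,-0.08,-0.01],[0,-0.1,0.02],[0,-0.1,0.04],[0,-0.1,0.04]],"rot":[[0,0,0],[0,0,0],[0,0,0],[0,0,0],[0,0,0],[0,0,0],[0,0,0]],"hand":[0,0,0,0.3,0.7,0.7,0.7]}' 
python3 - <<'E'
from h import *
p,d,K,P=snap('wrist'); np.savez('w34.npz',p=p,d=d,K=K,P=P); save('w34.png',p)
st()
W=pts(d,K,P); W=W[np.isfinite(W[...,2])]
for tr,lo,hi in(('deep',.06,.14),('std',.03,.09)):
    a,t0,uc=TR[tr];a=np.radians(a);e=np.array([np.cos(a),np.sin(a)]);n=np.array([-e[1],e[0]])
    t=W[:,:2]@e-t0;u=W[:,:2]@n-uc;z=W[:,2]
    m=(abs(u)<.018)&(z>.0465)&(z<.052)&(t>lo)&(t<hi);print(tr,'head t',np.percentile(t[m],[1,99]),'u',np.percentile(u[m],[1,99]))
    m=(abs(u)<.03)&(z>.040)&(z<.0445)&(t>lo+.02)&(t<hi-.01)&(u>.0155);print('button u',np.percentile(u[m],[1,50,99]),m.sum())
    m=(z>.03)&(z<.038)&(abs(u)<.011)&(t<hi); h=np.histogram(t[m],np.arange(-.02,.14,.001)); print([(round(b*1000),int(c)) for c,b in zip(*h) if c>8])
E
```

```text
time: 46.48
position: [0.5834, 0.2717, 0.0341]
eef_rot: [-1.15, -1.307, 1.297]
contact_force: [7.3, 0.3, -5.1]
width: -0.0
time: 47.07
position: [0.5409, 0.2665, 0.1353]
eef_rot: [-1.15, -1.307, 1.298]
contact_force: [-0.1, 0.3, -1.1]
width: 0.0481
t 47.12 pos [0.5422 0.2665 0.1346] w 0.0558 F [ 0.6 -0.2  0.1]
x [-0.126  0.992  0.001] y [ 0.006  0.002 -1.   ] z [-0.992 -0.126 -0.006]
deep head t [0.09228138 0.119055  ] u [-0.01171845  0.01536281]
button u [0.0162779  0.01969735 0.02408364] 168
[(-1, 19), (10, 28), (11, 29), (12, 29), (13, 58), (14, 29), (15, 58), (16, 28), (17, 29), (18, 57), (19, 17), (31, 28), (32, 28), (33, 28), (34, 54), (35, 29), (36, 28), (37, 36), (38, 47), (39, 21), (52, 30), (53, 41), (54, 33), (55, 26), (56, 27), (57, 36), (58, 39), (59, 30), (73, 22), (74, 28), (75, 26), (76, 27), (77, 22), (78, 23), (82, 45), (83, 28), (84, 26), (85, 29), (86, 21), (87, 23), (92, 74)]
std head t [0.04530052 0.07222548] u [-0.01184437  0.01522045]
button u [0.01553897 0.0197075  0.0238738 ] 244
[(-1, 21), (5, 37), (6, 42), (7, 38), (8, 43), (9, 34), (10, 41), (11, 36), (17, 29), (18, 39), (19, 43), (20, 31), (21, 39), (22, 42), (23, 31), (24, 9), (30, 36), (31, 40), (32, 34), (33, 33), (34, 38), (35, 32), (36, 27), (37, 38), (38, 37), (39, 31), (45, 30)]
```

View pics/w34.png

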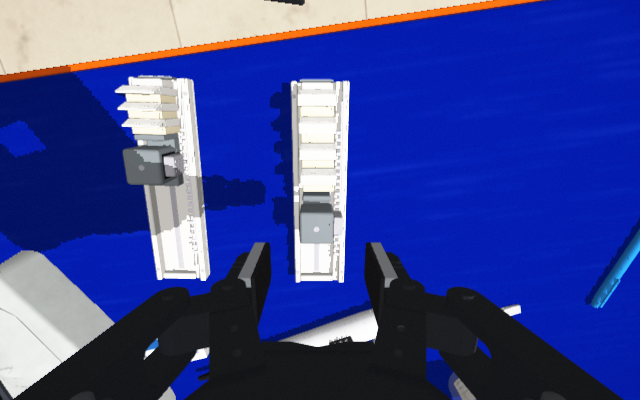

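```bash
python3 -m inch '{"linear":[[0,-0.03,0.03],[0,-0.06,0.06],[0,-0.09,0.09],[0,-0.12,0.12],[0,-0.12,0.12],[0,-0.12,0.12]],"rot":[[0,0,0],[0,0,0],[0,0,0],[0,0,0],[0,0,0],[0,0,0]],"hand":[0.7,0.7,0.7,0.7,0.7,0.7]}' 
python3 - <<'E'
from h import *
p,d,K,P=snap('top'); save('topf.png',p,(150,110,470,270),2.5)
p,d,K,P=snap('scene'); save('scf.png',p,(200,140,460,320),3)
E
```

```text
time: 47.62
position: [0.4229, 0.2515, 0.2557]
eef_rot: [-1.151, -1.311, 1.296]
contact_force: [-0.3, 0.1, -0.4]
width: 0.0597
```

View pics/topf.png

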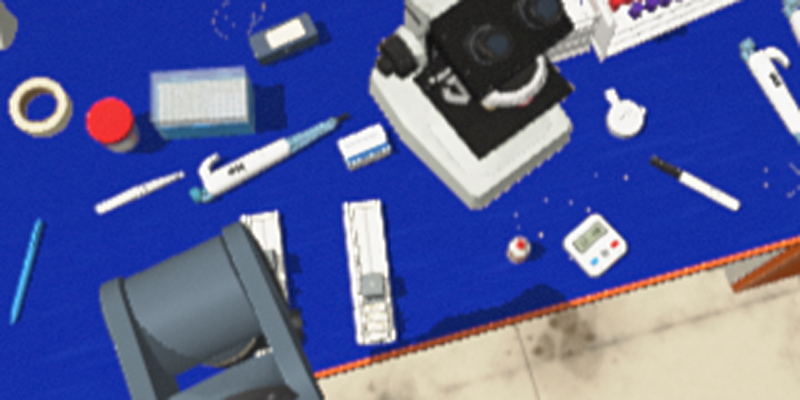

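View pics/scf.png

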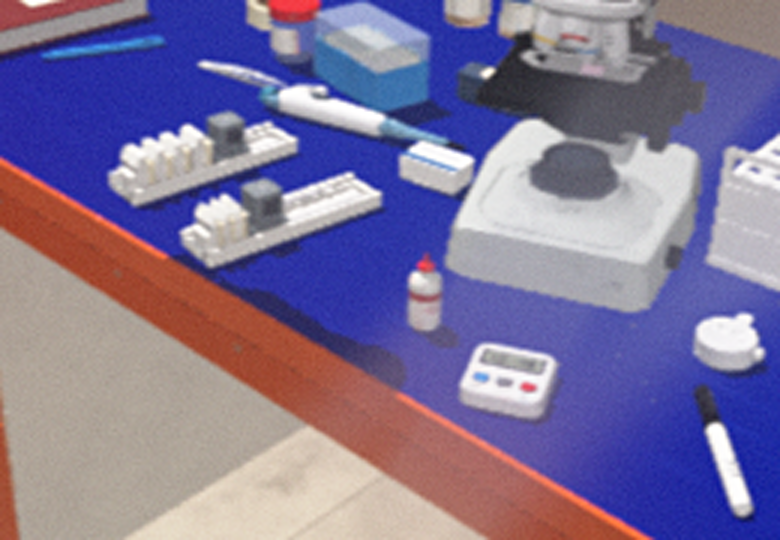

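```bash
python3 -c "
from rig import manip
print(manip.close_job())"
```

```text
the job is handed in; nothing more can be done
None
```

I handed the job in at about 48 s of the 210 s allowed. All the blocks I found are filed: four thick ones in tray_deep and three thin ones in tray_std. Every label face looks towards its end stop.

- **Blocks:** Only three blocks stood on the bench, two thick and one thin. The reversed block in each tray was lifted out, turned and put back.
- **Followers:** Both were drawn back first and slid up at the end until I felt contact, about 6 N on the thin row and 8 N on the thick row.
- **Locks:** Both buttons measured fully out, standing 8.5–9 mm from the head. I tested the deep follower's lock with a 7 N push from behind and it held. I checked the std lock only from the pictures.
- **Row fit:** All the blocks stand upright. The thin row is snug against the stop. The thick row ended between two locking places, so I drew its follower back about 3 mm until it snapped. That leaves about 2.5–3 mm of slack, which I could not push out.
- **Bystanders:** The final top and scene pictures show the timer, dropper bottle and marker where they were, and no block left on the bench.
- **Disagreement:** The camera and the finger contact differed by 2–3 mm sideways on the trays, within what I could allow for by widening the clearances.

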